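# Set a mounting rail parallel to the duct studs with a level as straightedge

## Task

In the control enclosure that lies on its back, set the loose slotted mounting rail parallel to the two threaded studs, ready for marking out. First stand the spirit level on its narrow edge on the mounting plate, on the far side of the studs, and slide it until its flank touches both studs at once; then bring the rail over from the far wall until it lies flat on the plate, parallel and tight against the level's other flank along its whole length. Leave level and rail so, and do not disturb the roll of tape, the bottle and the dish of screws on the bench.

Things in the scene. Friction and masses are not known exactly. Their poses are not given: they have to be found in the camera images.
- enclosure: fixed grey sheet-steel enclosure, door off, lying on its back, open side up: 300 mm along its x, 400 mm along its y, 110 mm high, walls 3 mm. A flange turned inward all round the rim reaches 28 mm in from the outside, 107 to 110 mm high (opening 244 x 344 mm). Origin: centre of its underside, on the bench; x points to the far long wall, away from the robot, y along the long walls, to the left
- plate (a point): centre of the top face of the flat aluminium mounting plate in the enclosure, 12 mm above the bench; axes as the enclosure's. The plate is bare but for the two studs, the loose rail and the terminals along the near wall
- terminals (a point): middle of the fitted rail along the near long wall, 110 mm from the plate's centre towards the robot, at plate height. It carries grey terminals (up to 53 mm above the bench, on its right half) and three white fuse carriers (up to 75 mm, left), which reach 30 mm to either side of it; fixed, not to be handled
- stud_left (a point): left one of two fixed upright threaded steel studs on the mounting plate, 8 mm in diameter, 30 mm high; the point lies on its axis, 15 mm above the plate. The studs stand 200 mm apart on a line parallel to the enclosure's y, 22 to 40 mm nearer to the robot than the plate's centre
- stud_right (a point): the same point of the right stud, 200 mm from the other
- level: loose aluminium box-section spirit level with black end caps and two small vials, used as straightedge: 30 mm thick (its x), 300 mm long (its y), 46 mm high (its z), 0.22 to 0.42 kg; both flanks flat and upright; pushed near its top it tips rather than slides. It starts on the bench left or right of the enclosure, standing on its narrow edge. Origin: centre of its underside
- rail: loose slotted steel top-hat rail, 35 mm wide over its two edges (its x), 240 mm long (its y), 7.5 mm high, channel side up, 0.11 kg. It starts flat on the mounting plate along the far long wall, up to 5 degrees askew, 30 to 36 mm clear of that wall at its middle; the far flange overhangs most of this gap: get behind it with a leaning tool, tips towards the wall. Origin: centre of its underside
- rail_left_end (a point): middle of the rail's left end face, 120 mm from its origin along its y, 4 mm above the underside
- rail_right_end (a point): middle of the rail's right end face, 120 mm from its origin, 4 mm above the underside
- duct_tape: roll of silver cloth tape lying flat on the bench, about 110 x 135 mm, 48 mm high, on the other side of the enclosure than the level; leave it alone. Origin: centre of its underside
- cleaner_bottle: squeeze bottle with needle cap, 41 mm in diameter, 128 mm high, upright at the back of the bench, left; leave it alone. Origin: centre of its underside
- screw_dish: round steel dish with screws, 74 mm in diameter, 16 mm high, at the back of the bench, right; leave it alone. Origin: centre of its underside

How it is judged:
On the way, in this order (a step that is already met when the one before it is completed fails the run):
1. the level stands upright on the mounting plate, one flank touching both studs, while the rail does not yet lie against it (((x of stud_left in the frame of level between 0.0168 and 0.021 m and y of stud_left in the frame of level between -0.146 and 0.146 m and x of stud_right in the frame of level between 0.0168 and 0.021 m and y of stud_right in the frame of level between -0.146 and 0.146 m) or (x of stud_left in the frame of level between -0.021 and -0.0168 m and y of stud_left in the frame of level between -0.146 and 0.146 m and x of stud_right in the frame of level between -0.021 and -0.0168 m and y of stud_right in the frame of level between -0.146 and 0.146 m)) and angle between level's own z axis and vertical below 0.06 rad and z of level in the frame of enclosure between 0.009 and 0.015 m and horizontal distance between rail and level above 0.037 m), for 0.2 s.
2. the rail lies flat and tight along the level's other flank, and the level still touches both studs (((x of stud_left in the frame of level between 0.0168 and 0.021 m and y of stud_left in the frame of level between -0.146 and 0.146 m and x of stud_right in the frame of level between 0.0168 and 0.021 m and y of stud_right in the frame of level between -0.146 and 0.146 m and x of rail_left_end in the frame of level between -0.0345 and -0.0295 m and x of rail_right_end in the frame of level between -0.0345 and -0.0295 m and y of rail in the frame of level between -0.08 and 0.08 m and z of rail in the frame of enclosure between 0.009 and 0.015 m and angle between rail's own z axis and vertical below 0.06 rad) or (x of stud_left in the frame of level between -0.021 and -0.0168 m and y of stud_left in the frame of level between -0.146 and 0.146 m and x of stud_right in the frame of level between -0.021 and -0.0168 m and y of stud_right in the frame of level between -0.146 and 0.146 m and x of rail_left_end in the frame of level between 0.0295 and 0.0345 m and x of rail_right_end in the frame of level between 0.0295 and 0.0345 m and y of rail in the frame of level between -0.08 and 0.08 m and z of rail in the frame of enclosure between 0.009 and 0.015 m and angle between rail's own z axis and vertical below 0.06 rad)) and angle between level's own z axis and vertical below 0.06 rad and z of level in the frame of enclosure between 0.009 and 0.015 m), for 0.2 s.
At the end, for the whole second after the job is handed in: Level upright on the mounting plate, spanning both studs, its flank within 2 mm of touching each; rail flat on the plate, both ends within 2 mm of touching the level's other flank, its middle at most 80 mm along from the level's middle; both let go and at rest (all of step 2 and linear speed of each of level, rail below 0.01 m/s).
It fails at once if the roll of tape is moved by more than 20 mm (distance of duct_tape from where it was at the start of the episode above 0.02 m).
It fails at once if the bottle is moved by more than 20 mm (distance of cleaner_bottle from where it was at the start of the episode above 0.02 m).
It fails at once if the dish of screws is moved by more than 20 mm (distance of screw_dish from where it was at the start of the episode above 0.02 m).
It also fails if it takes over 72 s, if anything falls off the work surface, if the arm or the gripper's body presses on something with over 40 N, if the wrist force passes 120 N, or if a joint passes its speed limit or range.

## Robot

A 7-joint arm with a two-finger parallel gripper is mounted at the origin on a cart in front of the work surface, level with it; the furniture and walls round the work are solid. World frame = base frame: x ahead of the robot, y to its left, z up, the work surface at z = 0. Lengths are in m, angles in rad, forces in N, time in s.
With the tool pointing down it reaches from about 0.35 to 0.9 m from the base axis. Payload 8.1 kg.
Tool frame: the origin (TCP) lies at the very end of the fingers, on their centre line; the grasp point (between the pads) lies 19 mm behind it; x points along the fingers, y is the direction in which the jaws open and shut, and the axes are right-handed (so a half turn about x gives the same grasp; the last joint's range is limited). The gripper opens to 92 mm and grips with 3 to 60 N. Pads are 19 mm wide; open, the fingers measure 130 mm over their backs; the gripper's body (75 mm by 190 mm) begins 47 mm behind the grasp point.
Start: joints at [-1.437, 0.434, 0.025, 1.573, -0.012, 1.134, -0.075], TCP at [0.147, 0.608, 0.199] pointing down, gripper open.
Joint ranges: [-2.62, 2.62], [-0.44, 2.09], [-1.27, 1.32], [0.08, 2.57], [-1.32, 4.46], [0.12, 2], [-2.74, 2.74]. Speed limits (rad/s): [2.22, 2.22, 3.01, 3.01, 3.14, 3.14, 3.14].

## Interface

Orientations are given as a rotation vector (axis times angle).
In Python, from cell import arm gives the robot as it stands.
- The arm moves only by the tool servo_tool, never from a script. Its argument "plan" is a list of rows, each a list of 2 entries, a list of its own where there are three numbers: the shift along the world's x, y, z in cm, then the turn, a rotation vector about the world's x, y, z in degrees. A call has 1 to 12 rows; each row is the pose to reach, as a shift and turn from the pose measured when the call began; what a row does not reach only later rows make up. A row lasts 1/10 s, in which the tool goes at most 50 mm and 8.59 degrees, less where a joint would pass 70% of its speed; a pose out of reach is approached as far as the arm can. A call with a gripper value outside its range is refused whole. "grip" is the opening, from 0 (shut) to 1 (fully open), set as the call begins (left out, the last holds). The fingers move at their own pace and stop on an object; "squeeze" is the grip in N (left out, the last holds). Time passes only in rows, so rows that repeat a pose let the fingers close. It gives the time, the measured TCP pose, the force and the opening at its end, in the units of the state.
- arm.observe(): the state, without advancing time (a new reading comes with each control period).
- arm.get_image(name): name is "scene" or "top"; returns a dict with "frame" (480x640x3 uint8, blue, green, red), "fx", "fy", "cx", "cy" (pixels), "position" and "rotation" of the camera in the world. Camera axes: x right, y down, z forward; pixel columns grow to the right and rows downward; lengths in m; the calibration is good to about 2 mm. A picture is of the moment at which its call begins. There is no depth.
- arm.sign_off(): hands the job in, once; it reports no verdict.
Trained networks look in a picture, given as the dict that the camera call returned (one of the last four; its "shot" number tells which), for a name from the list of things; names that differ only in an ending like _2 or _b are one class to them, and where a whole thing is asked for, a point or a joint stands for the part that bears it (a point fixed in the world has none). Each returns a list of dicts, best first, with "score" (0 to 1); they miss things now and then, are a little off and sometimes report something else, mostly with a low value. They report only what shows in the picture. A call takes as long as a camera call.
- arm.search_frame(picture, query): "at" ([column, row] in pixels, amid what is visible of it).
- arm.trace(picture, query): "pixels" (480x640 bool, what is visible of it) and "at" ([column, row] in pixels, amid what is visible of it).
The state is a dict: "clock": time; "joints": joint angles; "dq": joint speeds; "joint_efforts": joint torques, N m; "position": TCP position; "ee_rot": TCP orientation; "force": force on the tool from outside, world axes, zero at the start; "ft_torque": the same for the moment, N m; "width": opening from 0.0 (shut) to 1.0 (fully open).
Only numpy, scipy, OpenCV 4.12 (cv2) and the standard library are available. Lean on these libraries where they do the work, as an engineer would, in place of code of your own. Each camera call takes 0.05 s, during which the arm holds its last target.

## Working session

There is one attempt and no reset: what is moved stays moved. The work goes in short steps, Python scripts to look and compute and a tool call to move; the robot and the scene stay as the last step left them, time stands still between calls to the robot, and variables do not carry over. Pictures are saved under pics/ and viewed, and the job is handed in when it is done.

Besides the shell and the picture viewer there is one more tool, called after "Request:" as a command line: name --argument value ..., lists and objects as JSON in quotes. servo_tool: Moves the arm, as the interface text tells. Its arguments: {"type":"object","properties":{"plan":{"type":"array","items":{"type":"array"}},"grip":{"type":"number"},"squeeze":{"type":"number"}},"required":["plan"]}

```bash
ls -la; mkdir -p pics; cat > h.py <<'E'
import numpy as np, cv2
from cell import arm
from scipy.spatial.transform import Rotation as R
def save(p,name): cv2.imwrite('pics/'+name+'.png',p['frame'])
def px2w(p,uv,z):
    d=np.array([(uv[0]-p['cx'])/p['fx'],(uv[1]-p['cy'])/p['fy'],1.0])
    rot=np.array(p['rotation']); 
    if rot.shape!=(3,3): rot=R.from_rotvec(rot).as_matrix()
    d=rot@d; o=np.array(p['position']); return o+d*(z-o[2])/d[2]
def w2px(p,X):
    rot=np.array(p['rotation'])
    if rot.shape!=(3,3): rot=R.from_rotvec(rot).as_matrix()
    c=rot.T@(np.array(X)-np.array(p['position'])); return np.array([c[0]/c[2]*p['fx']+p['cx'],c[1]/c[2]*p['fy']+p['cy']])
E
python3 - <<'E'
from h import *
for n in ['scene','top']:
    p=arm.get_image(n); save(p,n+'0'); print(n,p['fx'],p['cx'],p['cy'],p['position'],p['rotation'])
s=arm.observe(); print(s)
E
```

```text
total 12
drwxr-xr-x  3 agent agent 4096 Dec  7 15:49 .
drwxr-xr-x 23 root  root  4096 Dec  7 15:49 ..
drwxr-xr-x  2 agent agent 4096 Dec  7 15:49 pics
scene 595.7445188903343 324.06378606415893 242.19538463591007 [-0.57791496 -0.60237892  0.8498477 ] [-1.8634627   1.12621143 -0.63069522]
top 542.748069770562 320.4436543232473 240.29621345946327 [ 0.47750739 -0.0112029   1.42872901] [-2.1929797   2.15414469 -0.06998457]
{'clock': 0.1, 'joints': array([-1.43661712,  0.43513578,  0.02496008,  1.57399407, -0.01160314,
        1.13399208, -0.07510522]), 'dq': array([ 0.00099   , -0.00307019, -0.00072675, -0.00472459, -0.0013233 ,
       -0.00241806,  0.00039957]), 'joint_efforts': array([ 2.58606815e-03, -6.69121313e+01,  9.87775996e-01, -3.15143931e+01,
       -6.05411176e-02,  3.74457194e-02,  7.93386289e-05]), 'position': array([0.14653884, 0.60707578, 0.19853886]), 'ee_rot': array([ 0.18484979,  1.56283287, -0.18702728]), 'force': array([-0.85384647,  0.82135406, -0.0837274 ]), 'ft_torque': array([ 0.04523325, -0.0106276 ,  0.05548558]), 'width': 0.9999225604172939}
```

View pics/scene0.png

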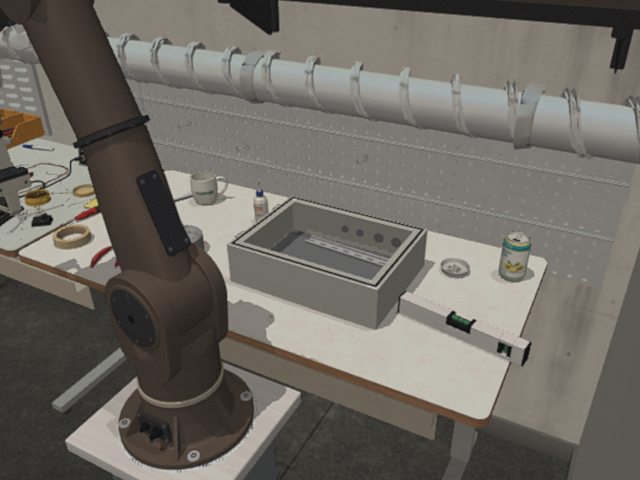

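View pics/top0.png

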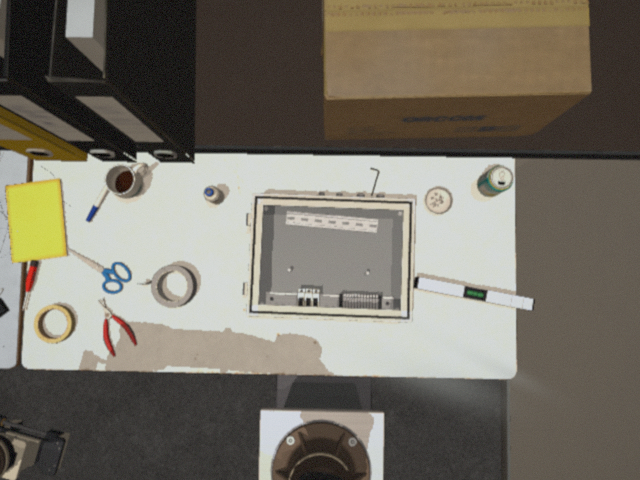

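The scene picture shows the enclosure in the middle and the level on its right, with the dish, bottle and tape clear of it. In the top picture the enclosure spans about (255,195)–(412,318). The level runs from (415,282) to (534,303), the rail from (287,217) to (378,226), and the studs are at (291,268) and (368,271). Next I'll measure these.

```bash
python3 - <<'E'
from h import *
p=arm.get_image('top')
print(R.from_rotvec(p['rotation']).as_matrix() if np.array(p['rotation']).ndim==1 else p['rotation'])
Z=dict(enclosure=.11,plate=.012,terminals=.012,stud_left=.027,stud_right=.027,level=.046,rail=.0195,rail_left_end=.016,rail_right_end=.016,duct_tape=.048,cleaner_bottle=.12,screw_dish=.016)
for q,z in Z.items():
    r=arm.search_frame(p,q)
    print(q,[(np.round(d['at'],1),round(d['score'],2),np.round(px2w(p,d['at'],z),4)) for d in r[:2]])
for q in ['level','rail','enclosure']:
    r=arm.trace(p,q)
    m=r[0]['pixels'].astype(np.uint8); c,_=cv2.findContours(m,cv2.RETR_EXTERNAL,cv2.CHAIN_APPROX_NONE); c=max(c,key=cv2.contourArea)
    b=cv2.boxPoints(cv2.minAreaRect(c)); print(q,r[0]['score'],m.sum(),[ (np.round(v,1),np.round(px2w(p,v,Z[q])[:2],4)) for v in b])
np.save('pics/top.npy',p['frame'])
f=p['frame']
cv2.imwrite('pics/encl.png',cv2.resize(f[180:330,235:425],None,fx=4,fy=4,interpolation=cv2.INTER_CUBIC))
cv2.imwrite('pics/lev.png',cv2.resize(f[260:330,400:550],None,fx=5,fy=5,interpolation=cv2.INTER_CUBIC))
E
```

```text
[[ 0.01843382 -0.99668919  0.07918872]
 [-0.99972741 -0.01723898  0.01574574]
 [-0.01432847 -0.07945738 -0.99673528]]
enclosure [(array([325.9, 260.6]), 0.96, array([ 0.533 , -0.0045,  0.11  ]))]
plate [(array([329.3, 258.5]), 0.57, array([ 0.5428, -0.0128,  0.012 ]))]
terminals [(array([332. , 263.5]), 0.94, array([ 0.5299, -0.0201,  0.012 ]))]
stud_left [(array([330.7, 221.9]), 0.25, array([ 0.6373, -0.0148,  0.027 ]))]
stud_right [(array([333.2, 262.1]), 0.4, array([ 0.533, -0.023,  0.027]))]
level [(array([477.3, 292.9]), 0.93, array([ 0.4609, -0.388 ,  0.046 ]))]
rail [(array([329.9, 219.4]), 0.58, array([ 0.6446, -0.0126,  0.0195]))]
rail_left_end [(array([329. , 221.2]), 0.89, array([ 0.6403, -0.0104,  0.016 ]))]
rail_right_end [(array([326.6, 217.3]), 0.66, array([ 0.6505, -0.0039,  0.016 ]))]
duct_tape [(array([162.5, 286.4]), 0.83, array([0.4625, 0.4105, 0.048 ])), (array([438.4, 200.5]), 0.73, array([ 0.6946, -0.2894,  0.048 ]))]
cleaner_bottle [(array([214.2, 192.9]), 0.71, array([0.6931, 0.2712, 0.12  ])), (array([329.9, 221.4]), 0.44, array([ 0.6278, -0.0126,  0.12  ]))
[... 231 characters left out ...]
 (array([534.9, 298.5], dtype=float32), array([ 0.4496, -0.5324])), (array([532.4, 311.6], dtype=float32), array([ 0.4167, -0.5257]))]
rail 0.83 1134 [(array([285.6, 224.1], dtype=float32), array([0.6302, 0.1028])), (array([286.8, 210.7], dtype=float32), array([0.6656, 0.1005])), (array([377.7, 219. ], dtype=float32), array([ 0.6479, -0.1374])), (array([376.5, 232.4], dtype=float32), array([ 0.6126, -0.1346]))]
enclosure 0.67 19349 [(array([241.7, 315.3], dtype=float32), array([0.3972, 0.1964])), (array([246.9, 188.3], dtype=float32), array([0.7074, 0.1931])), (array([416.5, 195.2], dtype=float32), array([ 0.697 , -0.2233])), (array([411.3, 322.2], dtype=float32), array([ 0.3887, -0.2123]))]
```

View pics/encl.png

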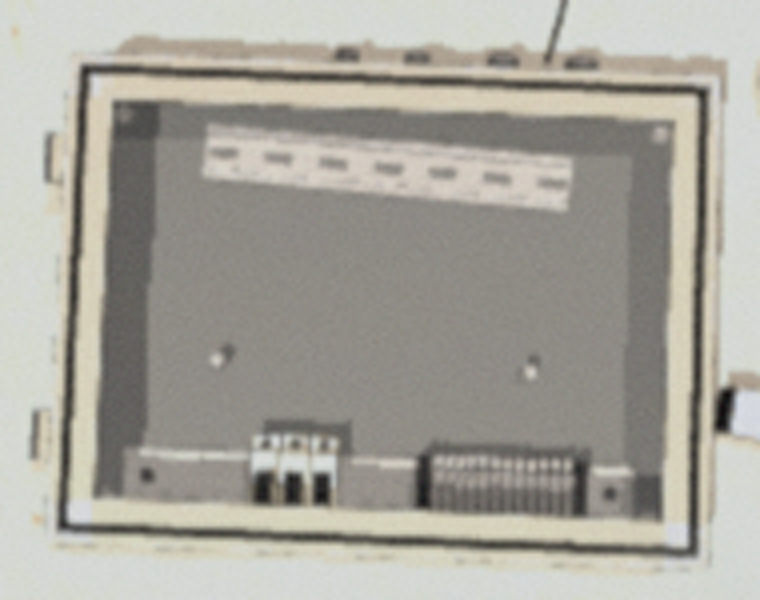

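View pics/lev.png

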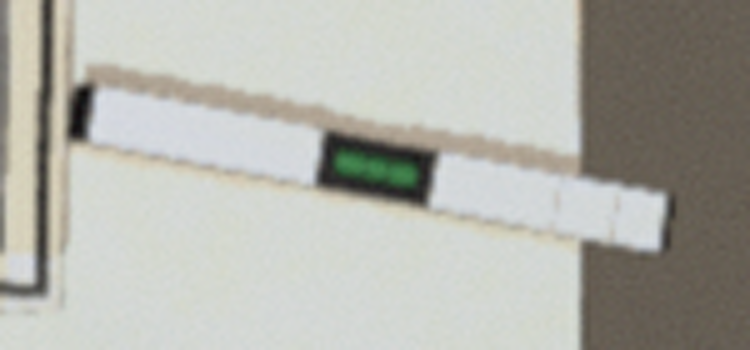

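```bash
python3 - <<'E'
from h import *
p=arm.get_image('top')
def c(u,v): return ((u+.5)/4-.5+235,(v+.5)/4-.5+180)
inn=[px2w(p,c(*q),.11)[:2] for q in [(113,98),(675,118),(662,518),(95,498)]]
print(np.round(inn,4)); inn=np.array(inn)
print('mid',inn.mean(0),'sides',[round(float(np.linalg.norm(inn[i]-inn[(i+1)%4])),4) for i in range(4)])
for i in range(4):
    d=inn[(i+1)%4]-inn[i]; print(np.degrees(np.arctan2(d[1],d[0])))
sl=px2w(p,c(217,357),.042);sr=px2w(p,c(531,372),.042);print('studs',sl,sr,np.linalg.norm(sl-sr),np.degrees(np.arctan2(-(sl-sr)[0],(sl-sr)[1])))
rl=[px2w(p,c(*q),.0195)[:2] for q in [(209,123),(573,157),(569,212),(203,178)]]
print('rail',np.round(rl,4),np.mean(rl,0))
def e(u,v): return ((u+.5)/5-.5+400,(v+.5)/5-.5+260)
ll=[px2w(p,e(*q),.046)[:2] for q in [(76,84),(672,193),(663,250),(70,138)]]
print('level',np.round(ll,4),np.mean(ll,0)); ll=np.array(ll)
d=ll[0]-ll[1];print(np.linalg.norm(d),np.degrees(np.arctan2(-d[0],d[1])));d=ll[3]-ll[2];print(np.linalg.norm(d),np.degrees(np.arctan2(-d[0],d[1])))
E
```

```text
[[ 0.6689  0.1526]
 [ 0.6622 -0.1916]
 [ 0.4193 -0.1853]
 [ 0.4248  0.1569]]
mid [ 0.54380466 -0.01686015] sides [0.3442, 0.2429, 0.3423, 0.2441]
-91.11581546029065
178.51969881870068
89.08346154757031
-1.0198643566882455
studs [0.51305334 0.09000109 0.042     ] [ 0.50712387 -0.1104008   0.042     ] 0.2004895904440448 -1.6947653762498056
rail [[ 0.6665  0.1004]
 [ 0.6481 -0.1378]
 [ 0.612  -0.1355]
 [ 0.6303  0.1035]] [ 0.63924525 -0.0173393 ]
level [[ 0.4997 -0.2303]
 [ 0.4503 -0.5303]
 [ 0.4217 -0.5254]
 [ 0.4723 -0.2274]] [ 0.46098464 -0.37836177]
0.3039457639097912 -9.346388727626966
0.3022233278700316 -9.646569493760282
```

```bash
cat >> h.py <<'E'
def st():
    s=arm.observe(); M=R.from_rotvec(s['ee_rot']).as_matrix()
    print('t',round(s['clock'],2),'pos',np.round(s['position'],4),'tx',np.round(M[:,0],3),'ty',np.round(M[:,1],3),'yaw_y',round(float(np.degrees(np.arctan2(M[1,1],M[0,1]))),2),'F',np.round(s['force'],1),'w',round(float(s['width']),3)); print('q',np.round(s['joints'],2)); return s,M
def go(tgt,xdir=None,ydir=None):
    """print needed shift(cm) and turn(deg rotvec); xdir tool x, ydir tool y"""
    s,M=st(); print('shift cm',np.round((np.array(tgt)-s['position'])*100,2))
    if xdir is not None:
        x=np.array(xdir,float);x/=np.linalg.norm(x);y=np.array(ydir,float);y-=x*(x@y);y/=np.linalg.norm(y)
        T=np.column_stack([x,y,np.cross(x,y)]); print('turn',np.round(np.degrees(R.from_matrix(T@M.T).as_rotvec()),1))
E
python3 -c "
from h import *
a=np.radians(-9.5)
go([.461,-.378,.2],[0,0,-1],[np.cos(a),np.sin(a),0])
go([.461,-.378,.2],[0,0,-1],[-np.cos(a),-np.sin(a),0])"
```

```text
t 0.95 pos [0.1467 0.6076 0.1993] tx [ 0.  0. -1.] ty [0.235 0.972 0.   ] yaw_y 76.43 F [0.2 0.2 0.1] w 1.0
q [-1.44  0.43  0.03  1.57 -0.01  1.13 -0.08]
shift cm [ 3.143e+01 -9.856e+01  7.000e-02]
turn [ -0.    0.  -85.9]
t 0.95 pos [0.1467 0.6076 0.1993] tx [ 0.  0. -1.] ty [0.235 0.972 0.   ] yaw_y 76.43 F [0.2 0.2 0.1] w 1.0
q [-1.44  0.43  0.03  1.57 -0.01  1.13 -0.08]
shift cm [ 3.143e+01 -9.856e+01  7.000e-02]
turn [-0.  -0.  94.1]
```

Request:
servo_tool --plan '[[[3, -2.5, 1], [0, 0, -3]], [[6, -5, 2], [0, 0, -6]], [[9, -8, 3], [0, 0, -9]], [[12, -11, 4], [0, 0, -13]], [[15, -14, 5], [0, 0, -16]], [[18, -17.5, 5], [0, 0, -20]], [[20.5, -21, 5], [0, 0, -24]], [[23, -25, 5], [0, 0, -28]], [[25.5, -29, 5], [0, 0, -32]], [[27.5, -33, 5], [0, 0, -36]], [[29.5, -37, 5], [0, 0, -40]], [[31.5, -41, 5], [0, 0, -44]]]' --grip 1

```text
clock: 2.15
position: [0.4623, 0.1959, 0.2495]
ee_rot: [0.786, 1.424, -0.785]
force: [1.6, 0.7, 0.6]
width: 0.998
```

```bash
python3 -c "
from h import *
a=np.radians(-9.5)
go([.461,-.378,.12],[0,0,-1],[np.cos(a),np.sin(a),0])"
```

```text
t 2.15 pos [0.4623 0.1959 0.2495] tx [ 0.001  0.001 -1.   ] ty [0.846 0.534 0.001] yaw_y 32.27 F [1.6 0.7 0.6] w 0.998
q [-0.83  0.19  0.39  1.82 -0.08  1.15  0.15]
shift cm [ -0.13 -57.39 -12.95]
turn [ -0.    0.  -41.8]
```

Request:
servo_tool --plan '[[[1, -4.7, 0], [0, 0, -3]], [[2, -9.5, 0], [0, 0, -7]], [[3, -14.3, 0], [0, 0, -10]], [[3.5, -19, 0], [0, 0, -14]], [[4, -24, 0], [0, 0, -17]], [[4, -28.8, 0], [0, 0, -21]], [[3.5, -33.6, 0], [0, 0, -24]], [[3, -38.4, 0], [0, 0, -28]], [[2, -43, 0], [0, 0, -31]], [[1, -48, -1.5], [0, 0, -35]], [[0.5, -52.8, -3], [0, 0, -38]], [[-0.1, -57.4, -5], [0, 0, -41.8]]]'

```text
clock: 3.35
position: [0.4618, -0.3765, 0.2014]
ee_rot: [1.333, 1.123, -1.33]
force: [1.3, 1.0, 0.6]
width: 0.999
```

```bash
python3 -c "
from h import *
a=np.radians(-9.5)
go([.461,-.378,.022],[0,0,-1],[np.cos(a),np.sin(a),0])
p=arm.get_image('scene');cv2.imwrite('pics/s1.png',cv2.resize(p['frame'][200:400,340:600],None,fx=3,fy=3))"
```

```text
t 3.35 pos [ 0.4618 -0.3765  0.2014] tx [ 0.003 -0.001 -1.   ] ty [ 0.986 -0.167  0.003] yaw_y -9.63 F [1.3 1.  0.6] w 0.999
q [ 0.07  0.45  0.76  1.69 -0.34  1.14  0.76]
shift cm [ -0.08  -0.15 -17.94]
turn [0.  0.2 0.1]
```

View pics/s1.png

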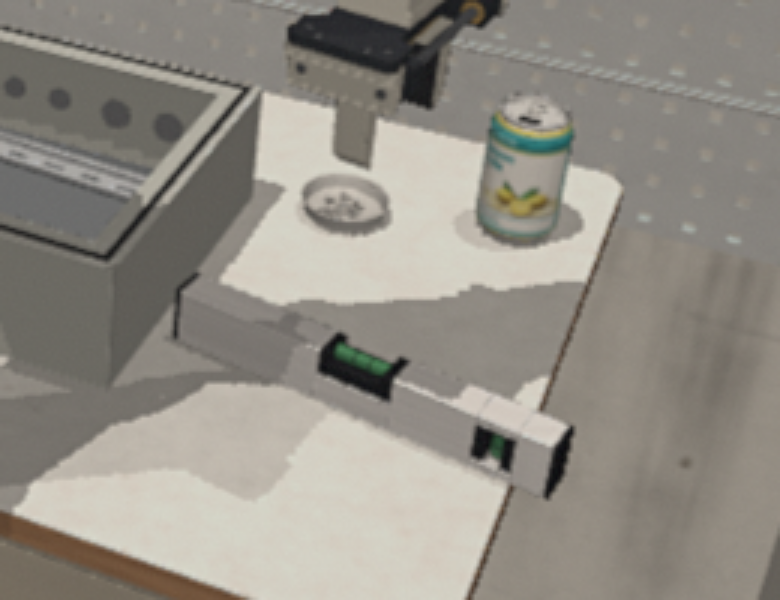

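The gripper, open, hangs over the level; the level's centre vial is at about (360,365) in the crop. I'll descend and grip.

Request:
servo_tool --plan '[[[0, -0.1, -3], [0, 0, 0]], [[0, -0.1, -6.5], [0, 0, 0]], [[-0.1, -0.1, -10], [0, 0, 0]], [[-0.1, -0.1, -13], [0, 0, 0]], [[-0.1, -0.1, -15.5], [0, 0, 0]], [[-0.1, -0.1, -17.5], [0, 0, 0]], [[-0.1, -0.1, -17.9], [0, 0, 0]], [[-0.1, -0.1, -17.9], [0, 0, 0]]]'

```text
clock: 4.2
position: [0.4558, -0.3846, 0.0191]
ee_rot: [1.336, 1.117, -1.345]
force: [0.6, 1.4, 1.2]
width: 1.002
```

Request:
servo_tool --plan '[[[0, 0, 0], [0, 0, 0]], [[0, 0, 0], [0, 0, 0]], [[0, 0, 0], [0, 0, 0]], [[0, 0, 0], [0, 0, 0]], [[0, 0, 0], [0, 0, 0]], [[0, 0, 0], [0, 0, 0]], [[0, 0, 0], [0, 0, 0]], [[0, 0, 0], [0, 0, 0]], [[0, 0, 0], [0, 0, 0]]]' --grip 0 --squeeze 30

```text
clock: 5.1
position: [0.4557, -0.3846, 0.019]
ee_rot: [1.336, 1.117, -1.345]
force: [-0.8, 0.4, 0.6]
width: 0.267
```

```bash
python3 -c "
from h import *
st()"
```

```text
t 5.1 pos [ 0.4557 -0.3846  0.019 ] tx [-0.003 -0.004 -1.   ] ty [ 0.984 -0.18  -0.003] yaw_y -10.34 F [-0.8  0.4  0.6] w 0.267
q [ 0.19  0.66  0.62  1.86 -0.52  0.79  0.91]
```

```bash
python3 -c "
from h import *
p=arm.get_image('scene');cv2.imwrite('pics/s2.png',cv2.resize(p['frame'][200:400,340:600],None,fx=3,fy=3))
st()
p=arm.get_image('top');cv2.imwrite('pics/t2.png',cv2.resize(p['frame'][220:330,390:550],None,fx=5,fy=5))"
```

```text
t 5.15 pos [ 0.4557 -0.3846  0.019 ] tx [-0.003 -0.004 -1.   ] ty [ 0.984 -0.18  -0.003] yaw_y -10.34 F [ 1.3 -0.2  0.5] w 0.223
q [ 0.19  0.66  0.62  1.86 -0.52  0.79  0.91]
```

View pics/s2.png

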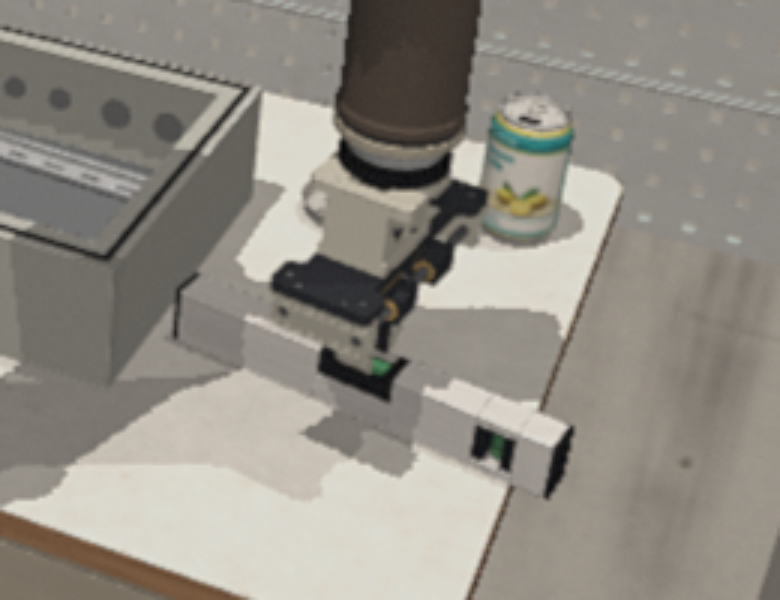

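View pics/t2.png

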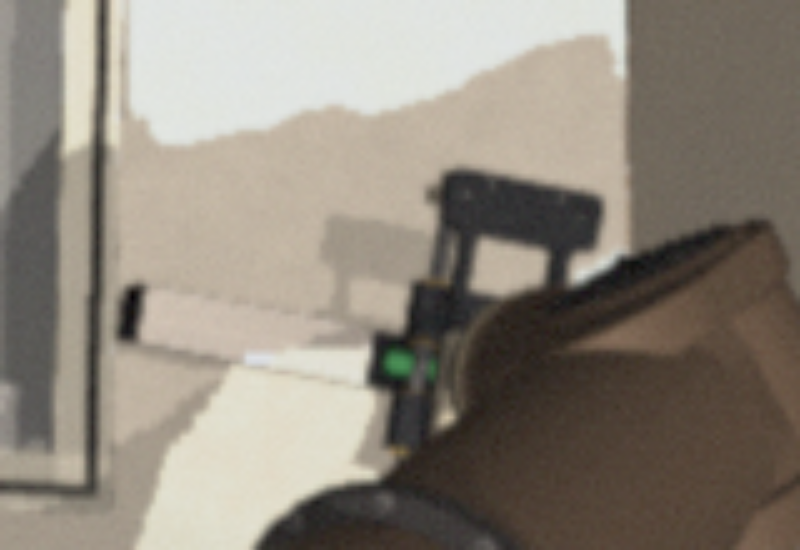

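```bash
python3 -c "
from h import *
p=arm.get_image('scene')
s,M=st()
f=cv2.resize(p['frame'][200:400,340:600],None,fx=3,fy=3)
def dr(X,col):
    u=w2px(p,X); cv2.circle(f,(int((u[0]-340)*3),int((u[1]-200)*3)),3,col,-1)
for k in (0,.019,.066):
  for j in (-.015,0,.015):
    dr(s['position']-k*M[:,0]+j*M[:,1],(0,0,255) if j==0 else (255,0,0) if j>0 else (0,255,255))
a=np.radians(-9.5); c=np.array([.461,-.378])
for i in (-.15,.15):
  for j in (-.015,.015):
    for z in (0,.046):
      v=c+i*np.array([-np.sin(a),np.cos(a)])+j*np.array([np.cos(a),np.sin(a)]); dr([*v,z],(255,0,255))
cv2.imwrite('pics/s3.png',f)"
```

```text
t 5.25 pos [ 0.4558 -0.3846  0.019 ] tx [-0.003 -0.004 -1.   ] ty [ 0.984 -0.18  -0.003] yaw_y -10.34 F [ 0.3 -0.2 -0.3] w 0.136
q [ 0.19  0.66  0.62  1.86 -0.52  0.79  0.91]
```

View pics/s3.png

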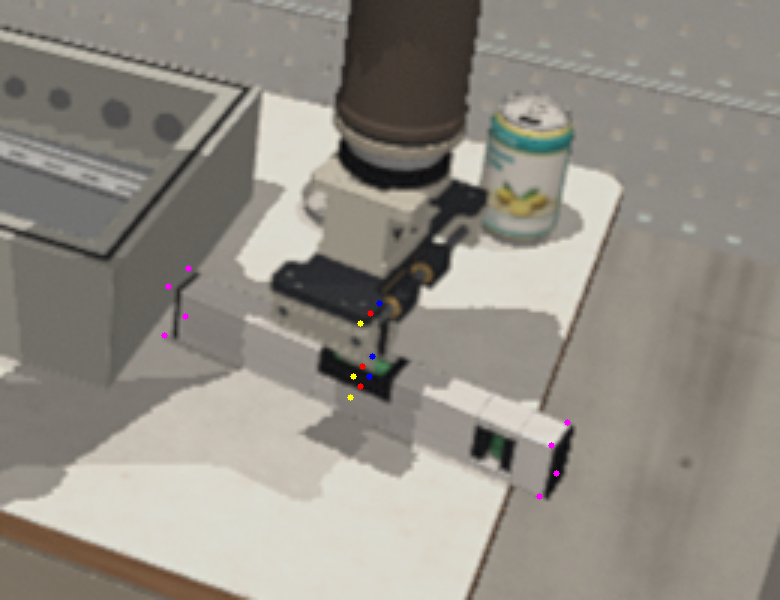

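```bash
python3 -c "
from h import *
p=arm.get_image('scene')
s,M=st()
f=cv2.resize(p['frame'][280:360,420:540],None,fx=6.5,fy=6.5,interpolation=cv2.INTER_NEAREST)
cv2.imwrite('pics/s4.png',f)"
```

```text
t 5.3 pos [ 0.4558 -0.3846  0.019 ] tx [-0.003 -0.004 -1.   ] ty [ 0.984 -0.179 -0.003] yaw_y -10.34 F [ 0.2  1.1 -0.4] w 0.091
q [ 0.19  0.66  0.62  1.86 -0.52  0.79  0.91]
```

View pics/s4.png

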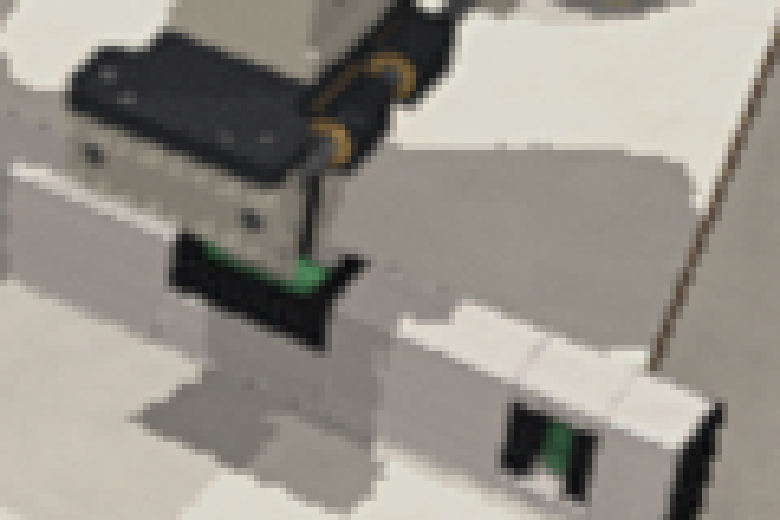

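```bash
python3 -c "
from h import *
p=dict(fx=595.7445,fy=595.7445,cx=324.0638,cy=242.1954,position=[-0.57791496,-0.60237892,0.8498477],rotation=[-1.8634627,1.12621143,-0.63069522])
M=R.from_rotvec([1.333,1.123,-1.33]).as_matrix(); P=np.array([.4618,-.3765,.2014])
f=cv2.imread('pics/s1.png')
for k in (0,.019,.066):
  for j in (-.046,0,.046):
    u=w2px(p,P-k*M[:,0]+j*M[:,1]); cv2.circle(f,(int((u[0]-340)*3),int((u[1]-200)*3)),3,(0,0,255) if j==0 else (255,0,0) if j>0 else (0,255,255),-1)
cv2.imwrite('pics/s1b.png',f[:300])"
```

```text
(no output)
```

View pics/s1b.png

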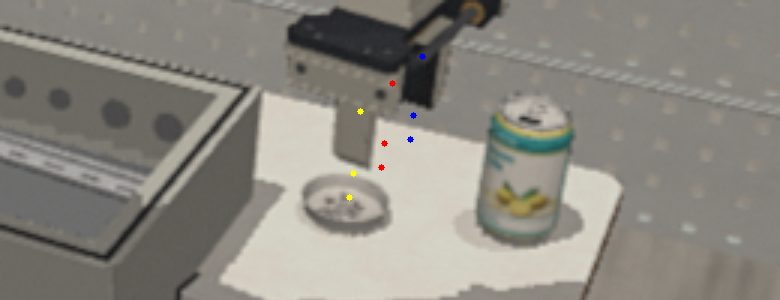

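Request:
servo_tool --plan '[[[0, 0, 2], [0, 0, 0]], [[0, 0, 4], [0, 0, 0]], [[0, 0, 6], [0, 0, 0]], [[0, 0, 6], [0, 0, 0]]]'

```text
clock: 5.7
position: [0.4569, -0.386, 0.0815]
ee_rot: [1.337, 1.113, -1.344]
force: [-0.3, -0.1, -0.0]
width: 0.002
```

```bash
python3 -c "
from h import *
p=arm.get_image('scene')
s,M=st()
f=cv2.resize(p['frame'][200:400,340:600],None,fx=3,fy=3)
for k in (0,.019,.066):
  for j in (-.006,.006):
    u=w2px(p,s['position']-k*M[:,0]+j*M[:,1]); cv2.circle(f,(int((u[0]-340)*3),int((u[1]-200)*3)),2,(0,0,255) if j==0 else (255,0,0) if j>0 else (0,255,255),-1)
cv2.imwrite('pics/s5.png',f)"
```

```text
t 5.75 pos [ 0.4564 -0.3852  0.0801] tx [-0.001 -0.005 -1.   ] ty [ 0.984 -0.179 -0.   ] yaw_y -10.34 F [ 0.1 -0.2 -0.9] w 0.005
q [ 0.15  0.58  0.68  1.82 -0.45  0.9   0.86]
```

View pics/s5.png

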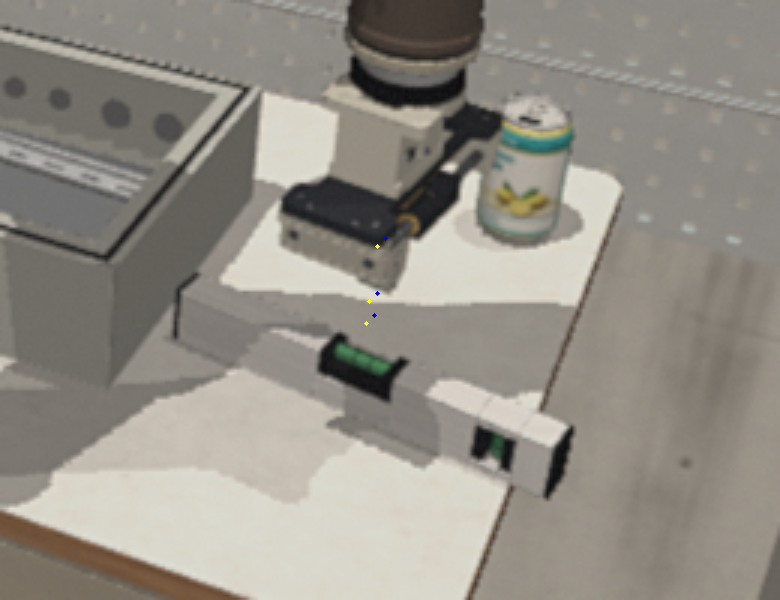

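```bash
cat > ov.py <<'E'
from h import *
CAM=dict(fx=595.7445,fy=595.7445,cx=324.0638,cy=242.1954,position=[-0.57791496,-0.60237892,0.8498477],rotation=[-1.8634627,1.12621143,-0.63069522])
def box(f,P,M,x0,x1,y0,y1,z0,z1,col,ox,oy,sc):
    pts={}
    for i,x in enumerate((x0,x1)):
        for j,y in enumerate((y0,y1)):
            for k,z in enumerate((z0,z1)):
                u=w2px(CAM,P+M@np.array([x,y,z])); pts[i,j,k]=(int((u[0]-ox)*sc),int((u[1]-oy)*sc))
    for a in pts:
        for b in pts:
            if a<b and sum(np.abs(np.subtract(a,b)))==1: cv2.line(f,pts[a],pts[b],col,1)
def draw(name,out,P,rv,w):
    f=cv2.imread(name); M=R.from_rotvec(rv).as_matrix(); P=np.array(P)
    box(f,P,M,-.12,-.066,-.095,.095,-.0375,.0375,(0,255,0),340,200,3)
    h=w*.046
    box(f,P,M,-.066,0,h,h+.019,-.0095,.0095,(255,0,0),340,200,3)
    box(f,P,M,-.066,0,-h-.019,-h,-.0095,.0095,(0,0,255),340,200,3)
    cv2.imwrite(out,f)
draw('pics/s5.png','pics/s5b.png',[.4569,-.386,.0815],[1.337,1.113,-1.344],0)
draw('pics/s1.png','pics/s1c.png',[.4618,-.3765,.2014],[1.333,1.123,-1.33],1)
E
python3 ov.py
```

```text
(no output)
```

View pics/s5b.png

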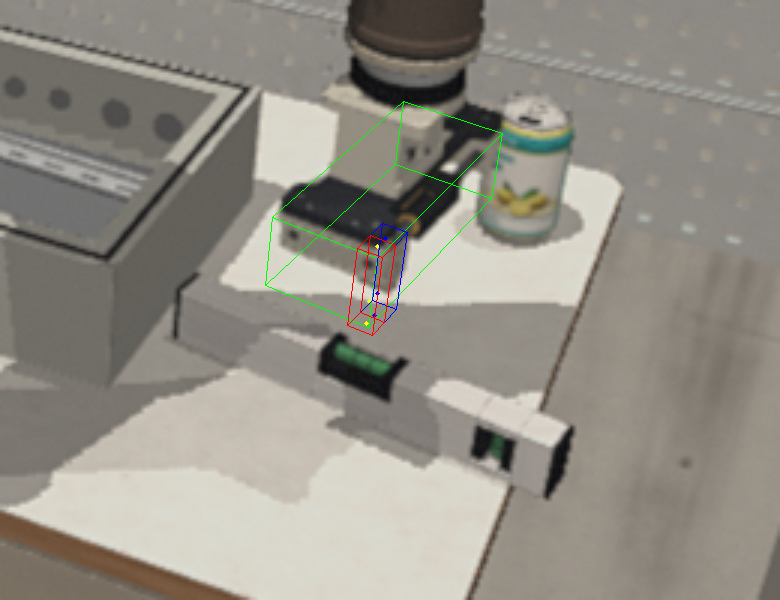

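View pics/s1c.png

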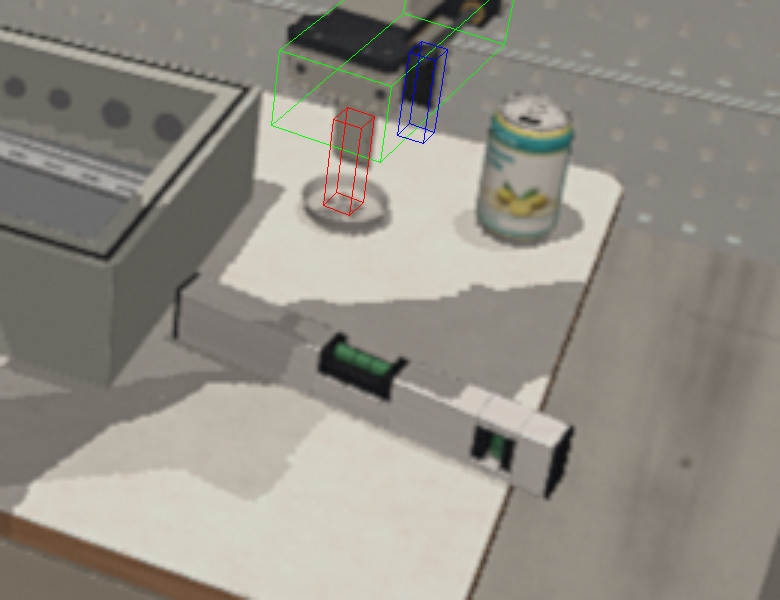

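```bash
cat > ov2.py <<'E'
from h import *
def box(f,cam,P,M,x0,x1,y0,y1,z0,z1,col,ox,oy,sc):
    pts={}
    for i,x in enumerate((x0,x1)):
        for j,y in enumerate((y0,y1)):
            for k,z in enumerate((z0,z1)):
                u=w2px(cam,P+M@np.array([x,y,z])); pts[i,j,k]=(int((u[0]+.5-ox)*sc),int((u[1]+.5-oy)*sc))
    for a in pts:
        for b in pts:
            if a<b and sum(np.abs(np.subtract(a,b)))==1: cv2.line(f,pts[a],pts[b],col,1)
def view(cam,out,roi,sc,off=(0,0,0),extra=None,draw=True):
    p=arm.get_image(cam); s,M=st(); x0,y0,x1,y1=roi
    f=cv2.resize(p['frame'][y0:y1,x0:x1],None,fx=sc,fy=sc,interpolation=cv2.INTER_CUBIC)
    P=np.array(s['position'])+off; h=s['width']*.046
    if draw:
        box(f,p,P,M,-.12,-.066,-.095,.095,-.0375,.0375,(0,255,0),x0,y0,sc)
        box(f,p,P,M,-.066,0,h,h+.019,-.0095,.0095,(255,0,0),x0,y0,sc)
        box(f,p,P,M,-.066,0,-h-.019,-h,-.0095,.0095,(0,0,255),x0,y0,sc)
    for b in extra or []: box(f,p,*b,x0,y0,sc)
    cv2.imwrite(out,f); return p
E
python3 - <<'E'
from ov2 import *
a=np.radians(-9.5); L=(np.array([.461,-.378,0]),R.from_euler('z',-9.5,degrees=True).as_matrix(),-.015,.015,-.15,.15,0,.046,(255,0,255))
view('scene','pics/a1.png',(340,200,600,400),3,extra=[L])
view('top','pics/a2.png',(380,200,560,340),4,extra=[L])
E
```

```text
t 5.8 pos [ 0.456  -0.3845  0.0791] tx [-0.003 -0.004 -1.   ] ty [ 0.984 -0.179 -0.002] yaw_y -10.33 F [-0.5  0.9 -0.1] w 0.004
q [ 0.15  0.58  0.68  1.82 -0.45  0.9   0.86]
t 5.85 pos [ 0.4556 -0.3842  0.0785] tx [-0.004 -0.003 -1.   ] ty [ 0.984 -0.179 -0.003] yaw_y -10.33 F [-0.5  0.3 -0.1] w 0.004
q [ 0.15  0.59  0.68  1.82 -0.45  0.9   0.86]
```

View pics/a1.png

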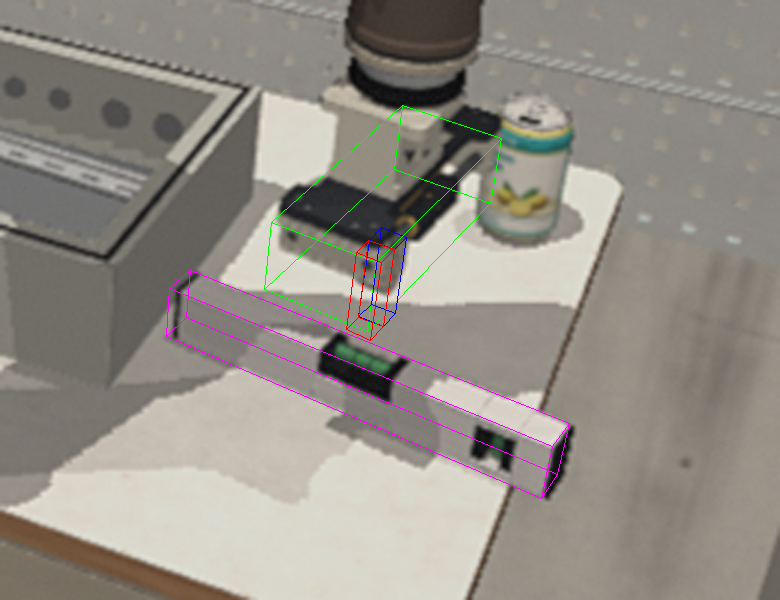

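View pics/a2.png

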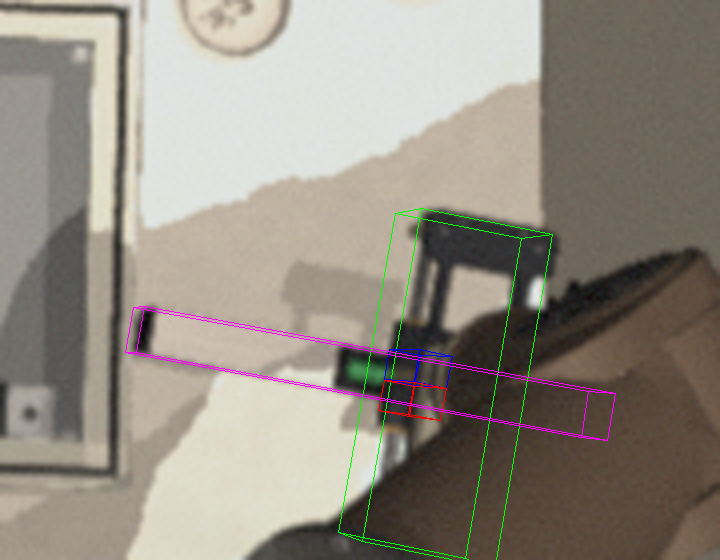

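Request:
servo_tool --plan '[[[0.3, 0, 0], [0, 0, 0.7]], [[0.3, 0, 0], [0, 0, 0.7]], [[0.3, 0, 0], [0, 0, 0.7]], [[0.3, 0, 0], [0, 0, 0.7]], [[0.3, 0, 0], [0, 0, 0.7]], [[0.3, 0, 0], [0, 0, 0.7]], [[0.3, 0, 0], [0, 0, 0.7]], [[0.3, 0, 0], [0, 0, 0.7]], [[0.3, 0, 0], [0, 0, 0.7]], [[0.3, 0, 0], [0, 0, 0.7]], [[0.3, 0, 0], [0, 0, 0.7]]]' --grip 1

```text
clock: 6.95
position: [0.4586, -0.3842, 0.0785]
ee_rot: [1.328, 1.125, -1.336]
force: [0.2, 0.4, 0.2]
width: 0.913
```

```bash
python3 - <<'E'
from ov2 import *
L=(np.array([.461,-.381,0]),R.from_euler('z',-9.5,degrees=True).as_matrix(),-.015,.015,-.15,.15,0,.046,(255,0,255))
view('scene','pics/b1.png',(420,230,550,360),4.6,extra=[L],off=(0,0,.027))
view('top','pics/b2.png',(440,220,540,320),6,extra=[L],off=(0,0,.027))
E
```

```text
t 7.0 pos [ 0.4586 -0.3842  0.0785] tx [-0.004 -0.003 -1.   ] ty [ 0.986 -0.167 -0.003] yaw_y -9.63 F [-0.1 -0.2 -0.8] w 0.954
q [ 0.15  0.59  0.68  1.81 -0.45  0.9   0.87]
t 7.05 pos [ 0.4586 -0.3842  0.0785] tx [-0.004 -0.003 -1.   ] ty [ 0.986 -0.167 -0.003] yaw_y -9.63 F [-0.5 -0.1  0.5] w 0.982
q [ 0.15  0.59  0.68  1.81 -0.45  0.9   0.87]
```

View pics/b1.png

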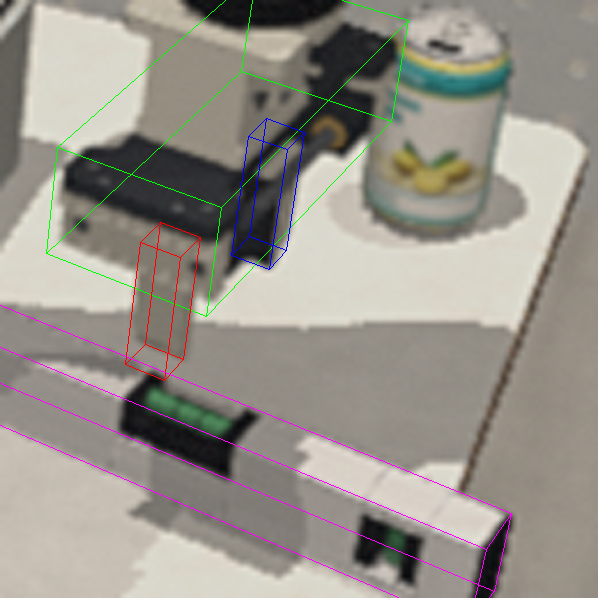

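View pics/b2.png

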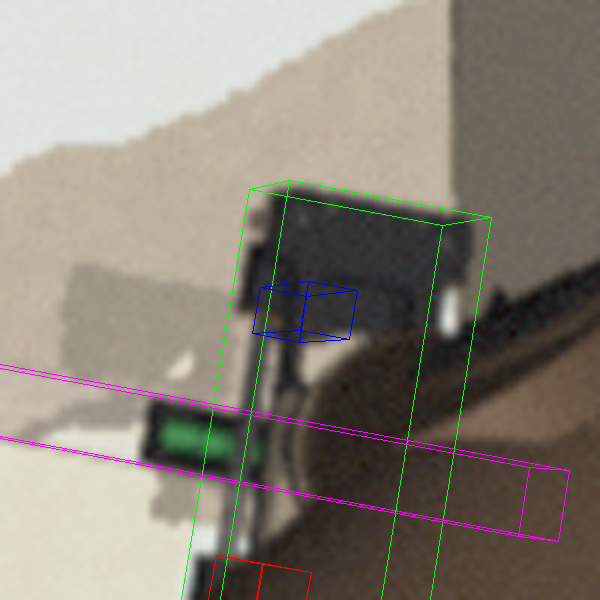

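Request:
servo_tool --plan '[[[0.2, 0.4, -2], [0, 0, 0]], [[0.2, 0.4, -4], [0, 0, 0]], [[0.2, 0.4, -6], [0, 0, 0]], [[0.2, 0.4, -7.3], [0, 0, 0]], [[0.2, 0.4, -7.5], [0, 0, 0]], [[0.2, 0.4, -7.5], [0, 0, 0]]]'

```text
clock: 7.65
position: [0.4605, -0.3804, 0.0036]
ee_rot: [1.328, 1.125, -1.337]
force: [0.2, -0.9, -0.2]
width: 0.997
```

Request:
servo_tool --plan '[[[0, 0, -0.4], [0, 0, 0]], [[0, 0, -0.8], [0, 0, 0]], [[0, 0, -1], [0, 0, 0]], [[0, 0, -1], [0, 0, 0]]]'

```text
clock: 8.05
position: [0.4605, -0.3802, -0.0065]
ee_rot: [1.328, 1.125, -1.337]
force: [-0.5, 0.7, 0.1]
width: 1.005
```

```bash
python3 - <<'E'
from ov2 import *
L=(np.array([.461,-.379,0]),R.from_euler('z',-9.5,degrees=True).as_matrix(),-.015,.015,-.15,.15,0,.046,(255,0,255))
view('scene','pics/b3.png',(420,230,550,360),4.6,extra=[L],off=(0,0,.027))
E
```

```text
t 8.1 pos [ 0.4605 -0.3804 -0.0064] tx [-0.004 -0.003 -1.   ] ty [ 0.986 -0.168 -0.003] yaw_y -9.65 F [-0.8  0.1  1. ] w 1.003
q [ 0.2   0.69  0.59  1.87 -0.55  0.74  0.93]
```

View pics/b3.png

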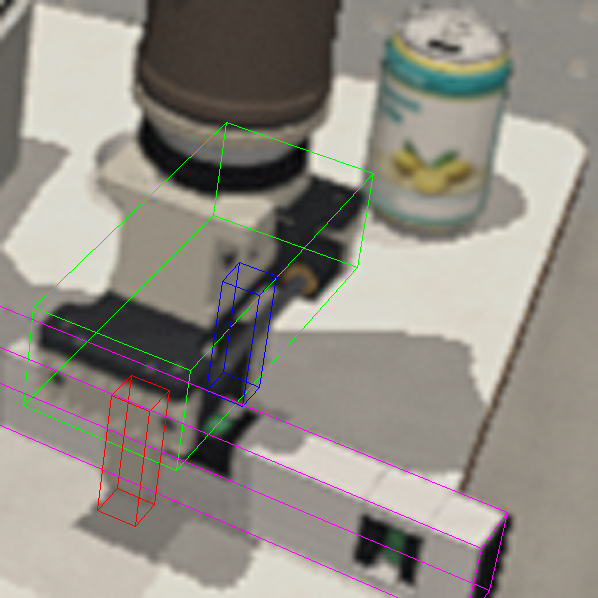

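The reported z is -6 mm with no bench contact and the fingers straddle the level. So the reported TCP reads about 27–30 mm lower than the fingertips really are. I'll close on the level now.

Request:
servo_tool --plan '[[[0, 0, 0], [0, 0, 0]], [[0, 0, 0], [0, 0, 0]], [[0, 0, 0], [0, 0, 0]], [[0, 0, 0], [0, 0, 0]], [[0, 0, 0], [0, 0, 0]], [[0, 0, 0], [0, 0, 0]], [[0, 0, 0], [0, 0, 0]], [[0, 0, 0], [0, 0, 0]], [[0, 0, 0], [0, 0, 0]], [[0, 0, 0], [0, 0, 0]]]' --grip 0 --squeeze 35

```text
clock: 9.1
position: [0.4604, -0.3803, -0.0064]
ee_rot: [1.328, 1.125, -1.337]
force: [-0.7, 0.3, 0.2]
width: 0.326
```

Request:
servo_tool --plan '[[[0, 0, 0], [0, 0, 0]], [[0, 0, 0], [0, 0, 0]], [[0, 0, 0.5], [0, 0, 0]], [[0, 0, 1], [0, 0, 0]], [[0, 0, 2], [0, 0, 0]], [[0, 0, 2], [0, 0, 0]]]'

```text
clock: 9.7
position: [0.4611, -0.381, 0.0151]
ee_rot: [1.328, 1.123, -1.336]
force: [0.4, -1.0, -3.9]
width: 0.321
```

```bash
python3 - <<'E'
from ov2 import *
view('scene','pics/b4.png',(420,230,550,360),4.6,off=(0,0,.027))
E
```

```text
t 9.75 pos [ 0.461  -0.3807  0.0145] tx [-0.003 -0.004 -1.   ] ty [ 0.986 -0.167 -0.002] yaw_y -9.64 F [-0.3  0.5 -3.8] w 0.324
q [ 0.19  0.67  0.61  1.86 -0.52  0.78  0.91]
```

View pics/b4.png

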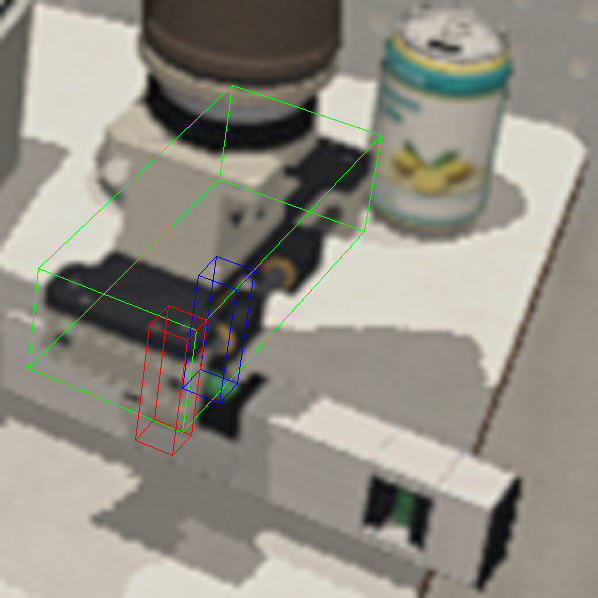

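Request:
servo_tool --plan '[[[0, 0, 1.5], [0, 0, 0]], [[0, 0, 4], [0, 0, 0]], [[0, 0, 7], [0, 0, 0]], [[0, 0, 10], [0, 0, 0]], [[0, 0, 12.5], [0, 0, 0]], [[0, 0, 14], [0, 0, 0]], [[0.6, 2, 14.5], [0, 0, 0]], [[1.2, 4, 14.5], [0, 0, 0.7]], [[1.8, 7, 14.5], [0, 0, 1.4]], [[2.4, 10, 14.5], [0, 0, 2.1]], [[3, 13, 14.5], [0, 0, 2.8]], [[3.6, 16, 14.5], [0, 0, 3.5]]]'

```text
clock: 10.95
position: [0.4966, -0.2195, 0.1596]
ee_rot: [1.283, 1.156, -1.292]
force: [-0.2, 0.0, -4.1]
width: 0.323
```

Request:
servo_tool --plan '[[[0.6, 3, 0], [0, 0, 0.7]], [[1.2, 6, 0], [0, 0, 1.4]], [[1.8, 9, 0], [0, 0, 2.1]], [[2.4, 12, 0], [0, 0, 2.8]], [[3, 15, 0], [0, 0, 3.5]], [[3.5, 17.5, 0], [0, 0, 4.2]], [[3.9, 19.5, 0], [0, 0, 4.6]], [[4, 20.5, 0], [0, 0, 4.6]], [[4, 20.5, 0], [0, 0, 4.6]], [[4, 20.5, 0], [0, 0, 4.6]]]'

```text
clock: 11.95
position: [0.5363, -0.0156, 0.1596]
ee_rot: [1.225, 1.194, -1.234]
force: [0.2, -0.1, -3.9]
width: 0.326
```

```bash
python3 - <<'E'
from ov2 import *
view('top','pics/c1.png',(235,160,435,330),4,draw=False)
view('scene','pics/c2.png',(220,140,460,340),3,off=(0,0,.028))
E
```

```text
t 12.0 pos [ 0.5363 -0.0161  0.1597] tx [-0.003 -0.005 -1.   ] ty [ 1.    -0.029 -0.003] yaw_y -1.64 F [-0.6 -0.3 -3.6] w 0.326
q [-0.6   0.38  0.7   1.88 -0.29  0.99  0.21]
t 12.05 pos [ 0.5363 -0.0161  0.1597] tx [-0.003 -0.005 -1.   ] ty [ 1.    -0.029 -0.002] yaw_y -1.66 F [-0.3 -0.9 -3.7] w 0.321
q [-0.6   0.38  0.7   1.88 -0.29  0.99  0.2 ]
```

View pics/c1.png

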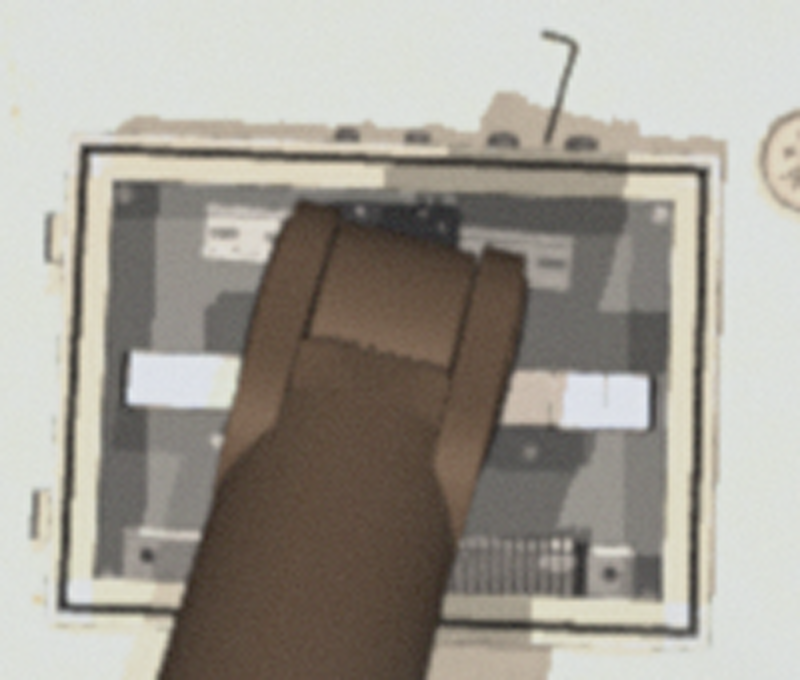

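View pics/c2.png

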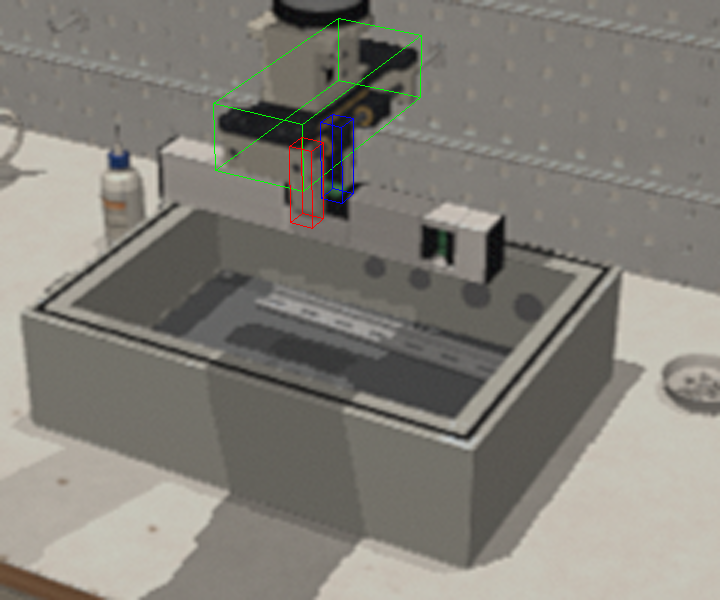

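```bash
python3 - <<'E'
from h import *
p=arm.get_image('top')
c=lambda u,v:((u+.5)/4-.5+235,(v+.5)/4-.5+160)
z=.1597+.0064+.046
for a,b in (((128,352),(655,376)),((124,405),(650,430))):
    A=px2w(p,c(*a),z);B=px2w(p,c(*b),z);d=A-B
    print(A,B,(A+B)/2,np.linalg.norm(d),np.degrees(np.arctan2(-d[0],d[1])))
E
```

```text
[0.55553481 0.12878383 0.2121    ] [ 0.54724002 -0.16708926  0.2121    ] [ 0.55138742 -0.01915272  0.2121    ] 0.2959893430381247 -1.6058643435664874
[0.5256905  0.13024745 0.2121    ] [ 0.51697266 -0.16451367  0.2121    ] [ 0.52133158 -0.01713311  0.2121    ] 0.2948900111276132 -1.6940828168840345
```

Request:
servo_tool --plan '[[[0.3, 0, -2], [0, 0, 0.1]], [[0.3, 0, -4.5], [0, 0, 0.1]], [[0.3, 0, -7], [0, 0, 0.1]], [[0.3, 0, -9.5], [0, 0, 0.1]], [[0.3, 0, -12], [0, 0, 0.1]], [[0.3, 0, -13.5], [0, 0, 0.1]], [[0.3, 0, -14.5], [0, 0, 0.1]], [[0.3, 0, -14.8], [0, 0, 0.1]], [[0.3, 0, -14.8], [0, 0, 0.1]]]'

```text
clock: 13.0
position: [0.5396, -0.0165, 0.0119]
ee_rot: [1.225, 1.194, -1.234]
force: [0.2, 0.2, -4.0]
width: 0.325
```

Request:
servo_tool --plan '[[[0, 0, -0.2], [0, 0, 0]], [[0, 0, -0.4], [0, 0, 0]], [[0, 0, -0.5], [0, 0, 0]], [[0, 0, -0.5], [0, 0, 0]]]'

```text
clock: 13.4
position: [0.5396, -0.0164, 0.007]
ee_rot: [1.225, 1.194, -1.233]
force: [0.8, 0.6, -3.3]
width: 0.326
```

```bash
python3 - <<'E'
from ov2 import *
view('top','pics/c3.png',(235,160,435,330),4,draw=False)
view('scene','pics/c4.png',(220,140,460,340),3,draw=False)
E
```

```text
t 13.45 pos [ 0.5396 -0.0163  0.007 ] tx [-0.002 -0.005 -1.   ] ty [ 1.    -0.028 -0.002] yaw_y -1.59 F [ 0.3  0.1 -4.6] w 0.327
q [-0.46  0.59  0.55  2.01 -0.48  0.67  0.37]
t 13.5 pos [ 0.5396 -0.0164  0.007 ] tx [-0.002 -0.005 -1.   ] ty [ 1.    -0.028 -0.002] yaw_y -1.59 F [ 0.3 -0.4 -4.2] w 0.322
q [-0.46  0.59  0.55  2.01 -0.48  0.67  0.37]
```

View pics/c3.png

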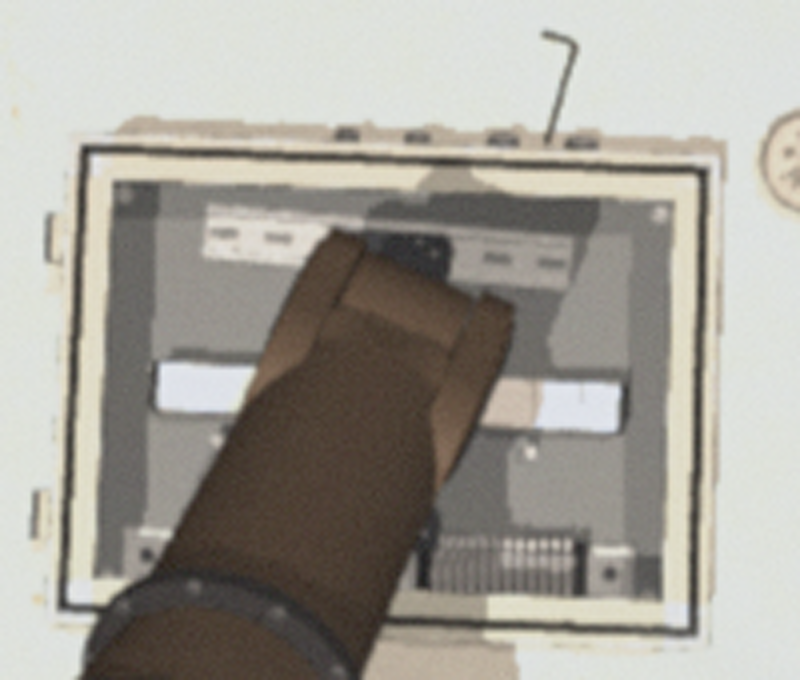

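View pics/c4.png

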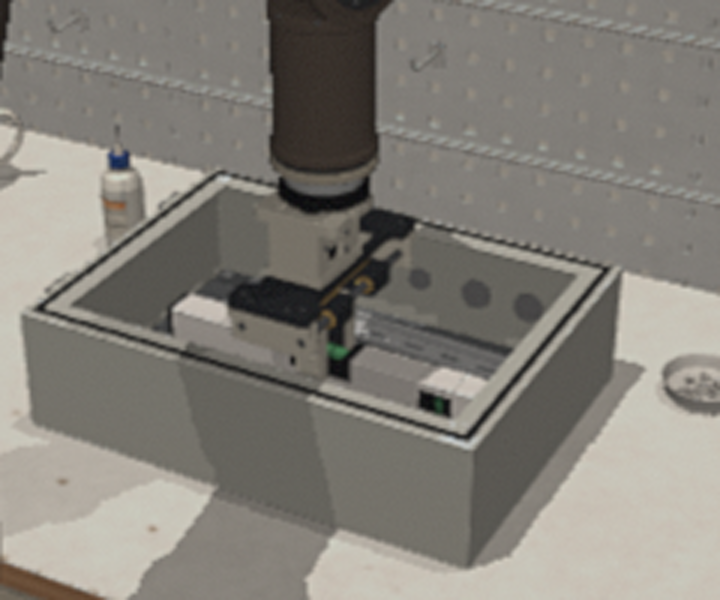

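Request:
servo_tool --plan '[[[-0.2, 0, 0], [0, 0, 0]], [[-0.4, 0, 0], [0, 0, 0]], [[-0.6, 0, 0], [0, 0, 0]], [[-0.7, 0, -0.05], [0, 0, 0]], [[-0.7, 0, -0.1], [0, 0, 0]], [[-0.7, 0, -0.15], [0, 0, 0]], [[-0.7, 0, -0.15], [0, 0, 0]]]'

```text
clock: 14.2
position: [0.5327, -0.0164, 0.0056]
ee_rot: [1.225, 1.194, -1.233]
force: [-1.1, 0.2, -1.5]
width: 0.324
```

```bash
python3 - <<'E'
from ov2 import *
view('top','pics/c5.png',(265,220,405,300),5.7,draw=False)
E
```

```text
t 14.25 pos [ 0.5327 -0.0164  0.0056] tx [-0.002 -0.005 -1.   ] ty [ 1.    -0.028 -0.002] yaw_y -1.59 F [-1.   0.7 -1.8] w 0.322
q [-0.46  0.59  0.55  2.02 -0.48  0.66  0.37]
```

View pics/c5.png

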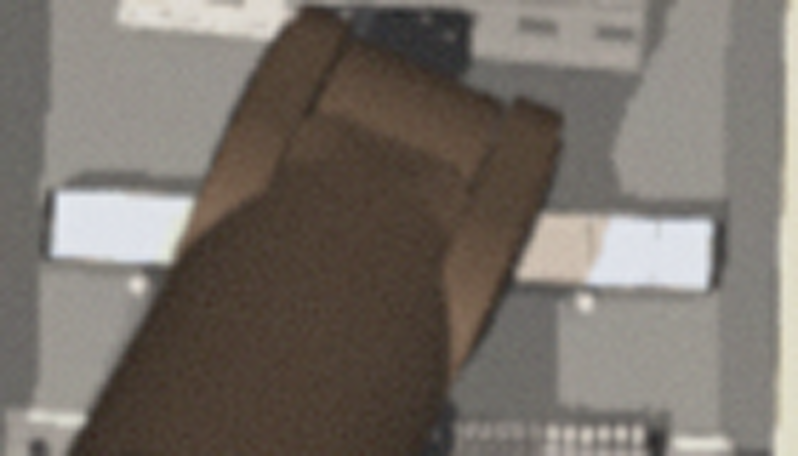

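Request:
servo_tool --plan '[[[-0.1, 0, 0.03], [0, 0, 0]], [[-0.2, 0, 0.03], [0, 0, 0]], [[-0.25, 0, 0.03], [0, 0, 0]], [[-0.25, 0, 0.03], [0, 0, 0]]]'

```text
clock: 14.65
position: [0.53, -0.0164, 0.0058]
ee_rot: [1.225, 1.194, -1.234]
force: [-0.1, 0.0, -3.9]
width: 0.324
```

Request:
servo_tool --plan '[[[-0.05, 0, 0], [0, 0, 0]], [[-0.1, 0, 0], [0, 0, 0]], [[-0.1, 0, 0], [0, 0, 0]]]'

```text
clock: 14.95
position: [0.5289, -0.0164, 0.0058]
ee_rot: [1.225, 1.194, -1.234]
force: [-0.7, -0.1, -4.4]
width: 0.32
```

```bash
python3 - <<'E'
from ov2 import *
s,M=st();print(s['ft_torque'])
view('top','pics/c6.png',(265,220,405,300),5.7,draw=False)
E
```

```text
t 14.95 pos [ 0.5289 -0.0164  0.0058] tx [-0.002 -0.005 -1.   ] ty [ 1.    -0.028 -0.002] yaw_y -1.59 F [-0.7 -0.1 -4.4] w 0.32
q [-0.47  0.58  0.55  2.03 -0.48  0.66  0.37]
[-0.05082968  0.04548308 -0.03594447]
t 15.0 pos [ 0.529  -0.0164  0.0058] tx [-0.002 -0.005 -1.   ] ty [ 1.    -0.028 -0.002] yaw_y -1.59 F [ 0.3  0.1 -3.6] w 0.325
q [-0.47  0.58  0.55  2.03 -0.48  0.66  0.37]
```

View pics/c6.png

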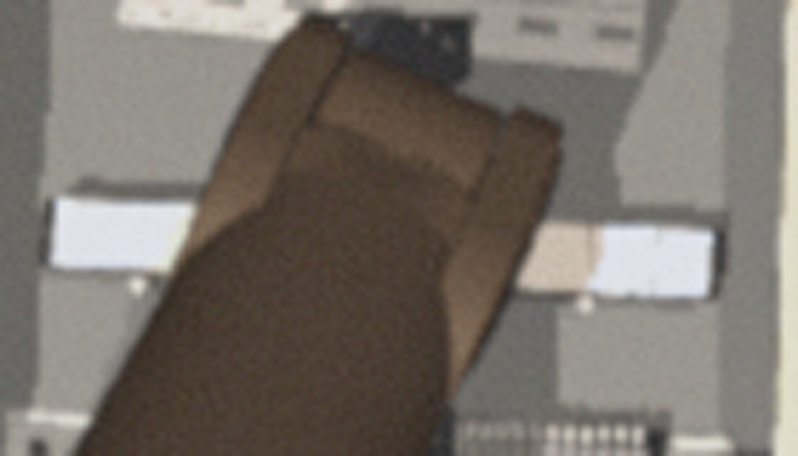

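Request:
servo_tool --plan '[[[-0.05, 0, 0], [0, 0, 0]], [[-0.1, 0, 0], [0, 0, 0]], [[-0.15, 0, 0], [0, 0, 0]], [[-0.15, 0, 0], [0, 0, 0]]]'

```text
clock: 15.4
position: [0.5282, -0.0163, 0.006]
ee_rot: [1.225, 1.193, -1.232]
force: [2.4, 0.4, -4.9]
width: 0.323
```

```bash
python3 - <<'E'
from ov2 import *
s,M=st();print(s['ft_torque'])
E
```

```text
t 15.4 pos [ 0.5282 -0.0163  0.006 ] tx [-0.001 -0.005 -1.   ] ty [ 1.    -0.027 -0.001] yaw_y -1.57 F [ 2.4  0.4 -4.9] w 0.323
q [-0.47  0.58  0.55  2.04 -0.48  0.65  0.37]
[-0.01818468 -0.63346744  0.32546861]
```

Request:
servo_tool --plan '[[[-0.05, 0, 0], [0, 0, 0.3]], [[-0.1, 0, 0], [0, 0, 0.5]], [[-0.1, 0, 0], [0, 0, 0.5]]]'

```text
clock: 15.7
position: [0.5276, -0.0163, 0.0061]
ee_rot: [1.219, 1.197, -1.225]
force: [3.3, 0.2, -4.9]
width: 0.322
```

```bash
python3 - <<'E'
from ov2 import *
s,M=st();print(s['ft_torque'])
E
```

```text
t 15.7 pos [ 0.5276 -0.0163  0.0061] tx [-0.    -0.005 -1.   ] ty [ 1.    -0.019 -0.   ] yaw_y -1.06 F [ 3.3  0.2 -4.9] w 0.322
q [-0.46  0.58  0.55  2.04 -0.48  0.65  0.38]
[ 0.13830146 -0.78717073  0.02629039]
```

Request:
servo_tool --plan '[[[0, 0, -0.05], [0, 0, 0]], [[0, 0, -0.08], [0, 0, 0]], [[0, 0, -0.08], [0, 0, 0]]]'

```text
clock: 16.0
position: [0.5276, -0.0163, 0.0055]
ee_rot: [1.219, 1.197, -1.225]
force: [1.6, 1.3, 0.8]
width: 0.325
```

Request:
servo_tool --plan '[[[0, 0, 0], [0, 0, 0]], [[0, 0, 0], [0, 0, 0]], [[0, 0, 0], [0, 0, 0]], [[0, 0, 0], [0, 0, 0]]]' --grip 0.46

```text
clock: 16.4
position: [0.5275, -0.0164, 0.0054]
ee_rot: [1.219, 1.197, -1.226]
force: [0.3, -0.1, -0.9]
width: 0.459
```

```bash
python3 - <<'E'
from ov2 import *
s,M=st();print(s['ft_torque'])
E
```

```text
t 16.4 pos [ 0.5275 -0.0164  0.0054] tx [-0.    -0.005 -1.   ] ty [ 1.    -0.019 -0.   ] yaw_y -1.08 F [ 0.3 -0.1 -0.9] w 0.459
q [-0.46  0.58  0.55  2.04 -0.48  0.65  0.38]
[-0.10149374  0.03747995 -0.00441824]
```

Request:
servo_tool --plan '[[[0, 0, -0.5], [0, 0, 0]], [[0, 0, -1], [0, 0, 0]], [[0, 0, -1.5], [0, 0, 0]], [[0, 0, -1.5], [0, 0, 0]]]'

```text
clock: 16.8
position: [0.5268, -0.0164, -0.0105]
ee_rot: [1.219, 1.198, -1.227]
force: [-1.3, 0.6, 0.5]
width: 0.46
```

Request:
servo_tool --plan '[[[0, 0, 0], [0, 0, 0]], [[0, 0, 0], [0, 0, 0]], [[-0.1, 0, 0], [0, 0, 0]], [[-0.2, 0, 0], [0, 0, 0]], [[-0.3, 0, 0], [0, 0, 0]], [[-0.35, 0, 0], [0, 0, 0]], [[-0.35, 0, 0], [0, 0, 0]]]' --grip 0.38

```text
clock: 17.5
position: [0.5251, -0.0164, -0.01]
ee_rot: [1.22, 1.195, -1.224]
force: [5.8, -0.2, -3.4]
width: 0.382
```

```bash
python3 - <<'E'
from ov2 import *
s,M=st();print(s['ft_torque'])
E
```

```text
t 17.5 pos [ 0.5251 -0.0164 -0.01  ] tx [ 0.001 -0.005 -1.   ] ty [ 1.    -0.019  0.001] yaw_y -1.07 F [ 5.8 -0.2 -3.4] w 0.382
q [-0.45  0.6   0.52  2.05 -0.5   0.61  0.4 ]
[-0.11389219 -1.1798572   0.01530086]
```

Request:
servo_tool --plan '[[[0.2, 0, 0], [0, 0, 0]], [[0.35, 0, 0], [0, 0, 0]], [[0.35, 0, 0.1], [0, 0, 0]], [[0.35, 0, 1.5], [0, 0, 0]], [[0.35, 0, 3.5], [0, 0, 0]], [[0.35, 0, 6.5], [0, 0, 0]], [[0.35, 0, 9.5], [0, 0, 0]], [[0, 0, 12.5], [0, 0, 0]], [[-2, 0, 15], [0, 0, 0]], [[-5, 0, 17], [0, 0, 0]], [[-9, 0, 18], [0, 0, 0]], [[-13, 0, 18], [0, 0, 0]]]' --grip 0.5

```text
clock: 18.7
position: [0.3945, -0.017, 0.1713]
ee_rot: [1.222, 1.194, -1.223]
force: [-0.7, -0.2, 0.4]
width: 0.499
```

```bash
python3 - <<'E'
from ov2 import *
view('top','pics/d1.png',(235,160,435,330),4,draw=False)
view('scene','pics/d2.png',(220,140,460,340),3,draw=False)
E
```

```text
t 18.75 pos [ 0.3865 -0.0177  0.1695] tx [-0.005 -0.002 -1.   ] ty [ 1.    -0.022 -0.004] yaw_y -1.25 F [-7.9 -2.5 -4. ] w 0.498
q [-0.81  0.06  0.78  2.19 -0.05  0.92 -0.03]
t 18.8 pos [ 0.3896 -0.0167  0.17  ] tx [-0.002 -0.001 -1.   ] ty [ 1.    -0.019 -0.002] yaw_y -1.11 F [0.8 0.9 0.7] w 0.497
q [-0.81  0.07  0.78  2.18 -0.06  0.92 -0.02]
```

View pics/d1.png

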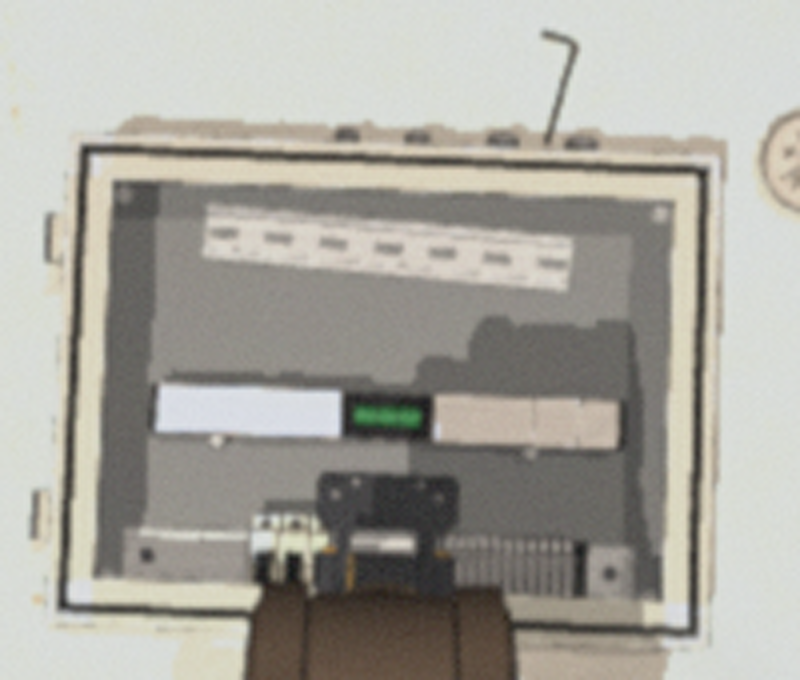

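View pics/d2.png

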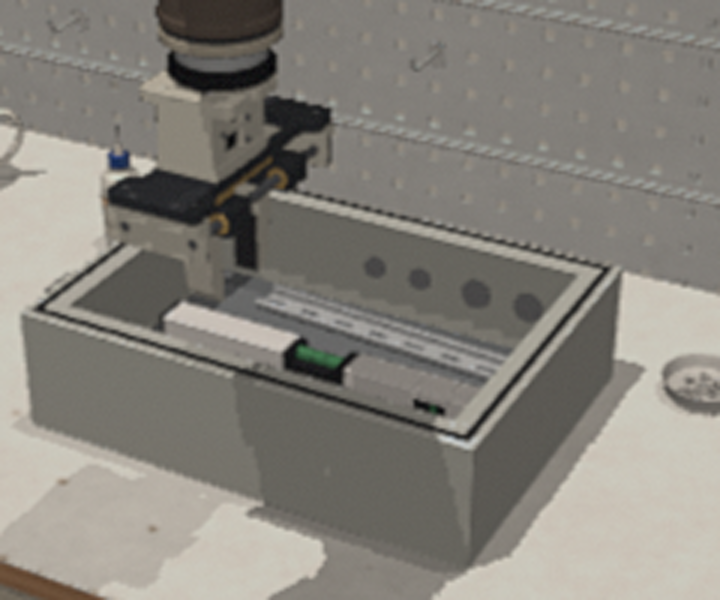

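Request:
servo_tool --plan '[[[1, 0, 1.5], [0, 0, -8]], [[2, 0, 3], [0, 0, -16]], [[3.5, 0, 4.5], [0, 0, -24.3]], [[5, 0, 6], [0, 0, -32.6]], [[6.5, 0, 7.5], [0, 0, -41]], [[8, 0, 9], [0, 0, -49.4]], [[9.5, 0, 10], [0, 0, -57.8]], [[11, 0, 10], [0, 0, -66.3]], [[12, 0, 10], [0, 0, -74.8]], [[13, 0, 10], [0, 0, -83.3]], [[13, 0, 10], [0, 0, -91.8]], [[13, 0, 10], [0, 0, -91.8]]]' --grip 1

```text
clock: 20.0
position: [0.5197, -0.017, 0.2702]
ee_rot: [-2.192, 0.057, 2.195]
force: [-0.0, -0.0, 0.6]
width: 1.002
```

```bash
python3 - <<'E'
from ov2 import *
a=np.radians(40);b=np.radians(-3)
fw=np.array([np.cos(b),np.sin(b),0])
go([.60,-.017,.2],fw*np.sin(a)+np.array([0,0,-np.cos(a)]),[-(-np.sin(b)),-np.cos(b),0])
E
```

```text
t 20.0 pos [ 0.5197 -0.017   0.2702] tx [-0.002  0.002 -1.   ] ty [-0.054 -0.999 -0.001] yaw_y -93.07 F [-0.  -0.   0.6] w 1.002
q [-0.86  0.29  1.03  1.77 -0.26  1.23 -1.38]
shift cm [ 8.03  0.   -7.02]
turn [ -2.2 -40.    0. ]
```

Request:
servo_tool --plan '[[[1, 0, 0], [-0.4, -8, 0]], [[2, 0, 0], [-0.8, -16, 0]], [[3, 0, 0], [-1.2, -24, 0]], [[4, 0, 0], [-1.6, -32, 0]], [[5, 0, 0], [-2, -38, 0]], [[5, 0, 0], [-2.2, -40, 0]], [[5, 0, 0], [-2.2, -40, 0]]]'

```text
clock: 20.7
position: [0.5674, -0.0179, 0.2688]
ee_rot: [-2.828, 0.072, 1.322]
force: [0.3, -0.6, -0.2]
width: 1.002
```

```bash
python3 - <<'E'
from ov2 import *
view('scene','pics/e1.png',(200,60,460,260),3)
s,M=st()
view('top','pics/e2.png',(230,140,430,310),4,off=-.0275*M[:,0])
E
```

```text
t 20.75 pos [ 0.5685 -0.0185  0.2698] tx [ 0.64  -0.035 -0.768] ty [-0.052 -0.999  0.003] yaw_y -92.97 F [ 0.9 -0.6 -0.4] w 1.001
q [-0.91 -0.16  0.69  2.31  0.79  0.37 -2.47]
t 20.75 pos [ 0.5685 -0.0185  0.2698] tx [ 0.64  -0.035 -0.768] ty [-0.052 -0.999  0.003] yaw_y -92.97 F [ 0.9 -0.6 -0.4] w 1.001
q [-0.91 -0.16  0.69  2.31  0.79  0.37 -2.47]
t 20.8 pos [ 0.5696 -0.0184  0.2706] tx [ 0.64  -0.035 -0.767] ty [-0.053 -0.999  0.002] yaw_y -93.05 F [ 1.2 -0.1  1. ] w 1.002
q [-0.91 -0.15  0.69  2.31  0.78  0.37 -2.47]
```

View pics/e1.png

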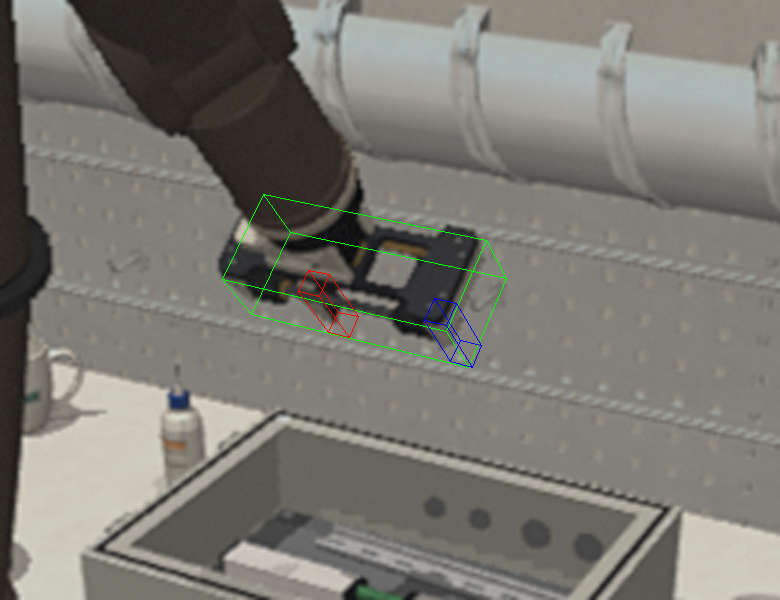

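View pics/e2.png

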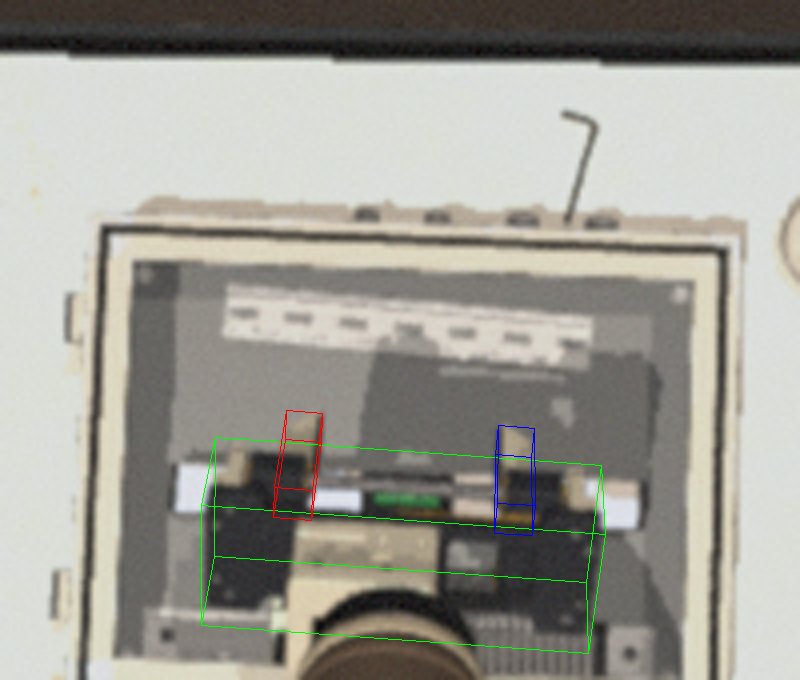

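Request:
servo_tool --plan '[[[0.5, 0, -3], [0, 0, 0]], [[1, 0.1, -6], [0, 0, 0]], [[1.5, 0.2, -9], [0, 0, 0]], [[2.2, 0.3, -12], [0, 0, 0]], [[2.8, 0.4, -14.5], [0, 0, 0]], [[3.3, 0.5, -16.4], [0, 0, 0]], [[3.3, 0.5, -16.4], [0, 0, 0]], [[3.3, 0.5, -16.4], [0, 0, 0]]]'

```text
clock: 21.6
position: [0.6126, -0.0186, 0.1617]
ee_rot: [-2.777, 0.073, 1.428]
force: [0.6, 0.0, -0.5]
width: 0.998
```

```bash
python3 - <<'E'
from ov2 import *
s,M=st()
view('scene','pics/e3.png',(220,110,460,310),3,off=-.0275*M[:,0])
E
```

```text
t 21.6 pos [ 0.6126 -0.0186  0.1617] tx [ 0.581 -0.033 -0.813] ty [-0.05  -0.999  0.005] yaw_y -92.87 F [ 0.6  0.  -0.5] w 0.998
q [-0.14  0.2   0.02  2.27  1.03  0.12 -2.74]
t 21.65 pos [ 0.6123 -0.0183  0.161 ] tx [ 0.58  -0.033 -0.814] ty [-0.05  -0.999  0.005] yaw_y -92.84 F [0.5 0.8 0.2] w 0.997
q [-0.14  0.2   0.02  2.27  1.03  0.12 -2.74]
```

View pics/e3.png

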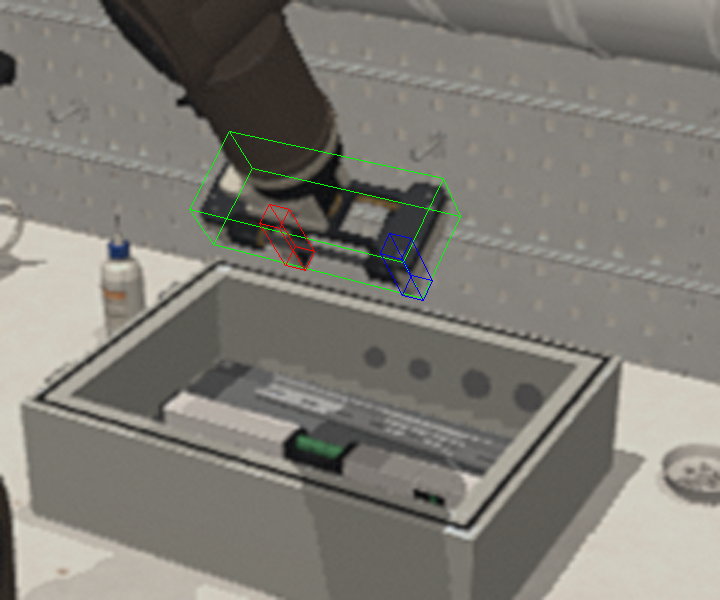

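Request:
servo_tool --plan '[[[0, 0, 0.5], [-4.7, 0.3, 6.6]], [[0, 0, 1], [-9.4, 0.5, 13.2]], [[-0.5, 0, 1.5], [-14.1, 0.8, 19.8]], [[-1, 0, 2], [-18.8, 1, 26.4]], [[-1.5, 0, 2.5], [-23.5, 1.3, 33]], [[-2, 0, 3], [-28.2, 1.6, 39.6]], [[-2, 0, 3], [-32.9, 1.9, 46.2]], [[-2, 0, 3], [-37.6, 2.1, 52.8]], [[-2, 0, 3], [-42.3, 2.4, 59.4]], [[-2, 0, 3], [-47, 2.7, 66]], [[-2, 0, 3], [-52.2, 3, 73.3]], [[-2, 0, 3], [-52.2, 3, 73.3]]]'

```text
clock: 22.85
position: [0.5927, -0.0183, 0.1915]
ee_rot: [1.454, 0.707, -0.78]
force: [-0.6, -0.3, -0.2]
width: 1.002
```

```bash
python3 - <<'E'
from ov2 import *
a=np.radians(38);b=np.radians(-3)
fw=np.array([np.cos(b),np.sin(b),0])
go([.60,-.017,.2],fw*np.sin(a)+np.array([0,0,-np.cos(a)]),[-np.sin(b),np.cos(b),0])
E
```

```text
t 22.85 pos [ 0.5927 -0.0183  0.1915] tx [ 0.58  -0.034 -0.814] ty [ 0.813 -0.032  0.581] yaw_y -2.28 F [-0.6 -0.3 -0.2] w 1.002
q [ 0.33  0.16 -0.51  2.24  0.91  0.25 -1.03]
shift cm [0.73 0.13 0.85]
turn [-53.4   1.   71.7]
```

Request:
servo_tool --plan '[[[0, 0, 0], [-4.8, 0.1, 6.5]], [[0, 0, 0], [-9.7, 0.2, 13]], [[0, 0, 0], [-14.6, 0.3, 19.6]], [[0, 0, 0], [-19.5, 0.4, 26.1]], [[0, 0, 0], [-24.3, 0.5, 32.6]], [[0, 0, 0], [-29.2, 0.6, 39.1]], [[0, 0, 0], [-34, 0.7, 45.6]], [[0, 0, 0], [-38.9, 0.7, 52.2]], [[0, 0, 0], [-43.7, 0.8, 58.7]], [[0, 0, 0], [-48.6, 0.9, 65.2]], [[0, 0, 0], [-53.4, 1, 71.7]], [[0, 0, 0], [-53.4, 1, 71.7]]]'

```text
clock: 24.05
position: [0.593, -0.0186, 0.1917]
ee_rot: [0.024, 0.907, -0.05]
force: [1.2, -0.0, 0.4]
width: 1.0
```

```bash
python3 - <<'E'
from ov2 import *
a=np.radians(38);b=np.radians(-3)
fw=np.array([np.cos(b),np.sin(b),0])
go([.603,-.0133,.107],fw*np.sin(a)+np.array([0,0,-np.cos(a)]),[-np.sin(b),np.cos(b),0])
E
```

```text
t 24.05 pos [ 0.593  -0.0186  0.1917] tx [ 0.615 -0.033 -0.788] ty [ 0.054  0.999 -0.   ] yaw_y 86.91 F [ 1.2 -0.   0.4] w 1.0
q [ 0.45  0.17 -0.65  2.27  1.25  0.24  0.2 ]
shift cm [ 1.    0.53 -8.47]
turn [0.  0.  0.1]
```

Request:
servo_tool --plan '[[[0.2, 0.1, -2], [0, 0, 0]], [[0.4, 0.2, -4], [0, 0, 0]], [[0.7, 0.4, -6.5], [0, 0, 0]], [[1, 0.5, -8.5], [0, 0, 0]], [[1, 0.5, -8.5], [0, 0, 0]], [[1, 0.5, -8.5], [0, 0, 0]]]'

```text
clock: 24.65
position: [0.6028, -0.0135, 0.1065]
ee_rot: [0.027, 0.909, -0.052]
force: [0.9, 0.4, 0.3]
width: 0.995
```

```bash
python3 - <<'E'
from ov2 import *
s,M=st()
view('scene','pics/e4.png',(220,110,460,310),3,off=-.0275*M[:,0])
view('top','pics/e5.png',(230,140,430,310),4,off=-.0275*M[:,0])
E
```

```text
t 24.65 pos [ 0.6028 -0.0135  0.1065] tx [ 0.614 -0.034 -0.789] ty [0.057 0.998 0.002] yaw_y 86.74 F [0.9 0.4 0.3] w 0.995
q [ 0.41  0.38 -0.67  2.34  2.03  0.4  -0.57]
t 24.7 pos [ 0.6032 -0.0136  0.1075] tx [ 0.615 -0.034 -0.788] ty [0.056 0.998 0.001] yaw_y 86.77 F [ 0.4 -0.2 -0.9] w 0.998
q [ 0.41  0.38 -0.67  2.34  2.03  0.4  -0.57]
t 24.75 pos [ 0.6035 -0.0137  0.108 ] tx [ 0.616 -0.034 -0.787] ty [0.056 0.998 0.   ] yaw_y 86.79 F [0.1 0.1 0.6] w 1.001
q [ 0.41  0.38 -0.67  2.34  2.03  0.4  -0.57]
```

View pics/e4.png

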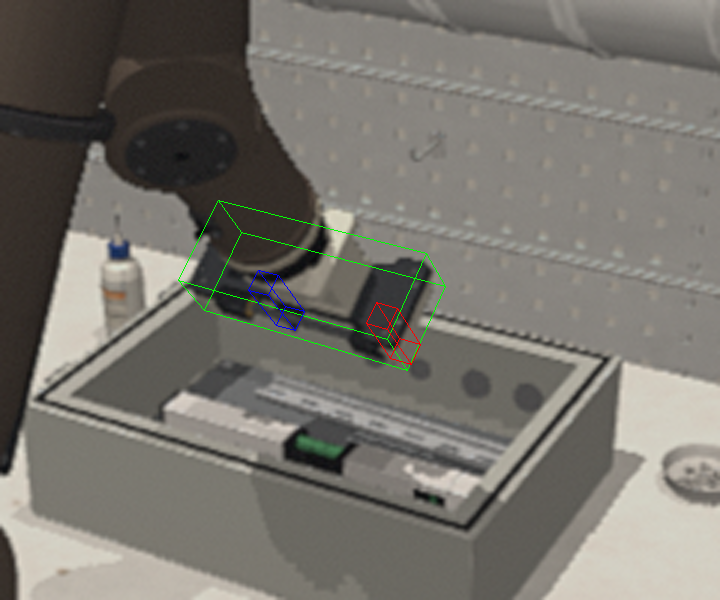

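View pics/e5.png

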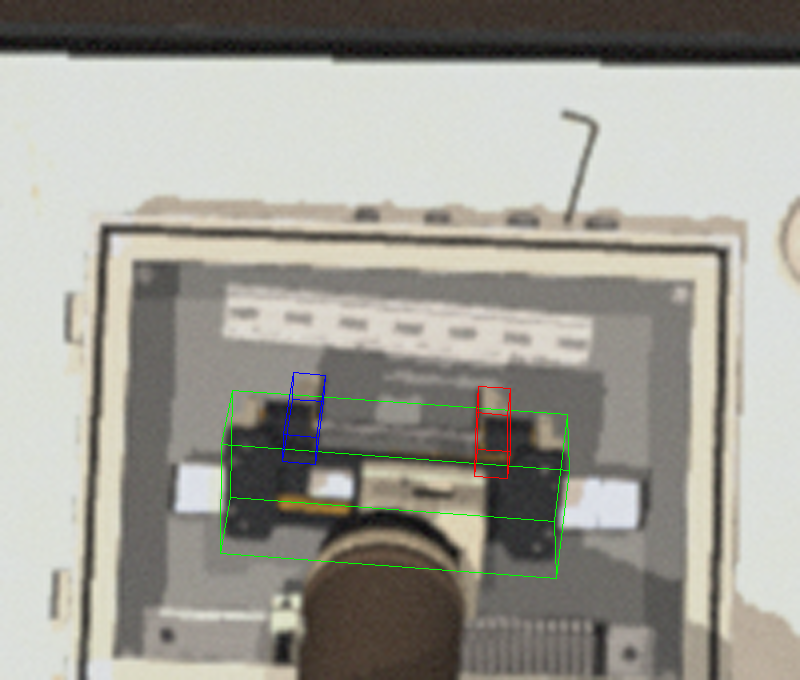

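Request:
servo_tool --plan '[[[0.6, 0, -0.4], [0, 0, 0]], [[1.5, -0.1, -1.6], [0, 0, 0]], [[2.7, -0.1, -3.1], [0, 0, 0]], [[3.9, -0.2, -4.6], [0, 0, 0]], [[5.1, -0.3, -6.2], [0, 0, 0]], [[6, -0.3, -7.3], [0, 0, 0]], [[6.6, -0.3, -8.1], [0, 0, 0]], [[6.6, -0.3, -8.1], [0, 0, 0]], [[6.6, -0.3, -8.1], [0, 0, 0]]]'

```text
clock: 25.65
position: [0.6695, -0.0167, 0.0275]
ee_rot: [0.026, 0.906, -0.052]
force: [-1.4, -0.5, 1.0]
width: 1.004
```

```bash
python3 - <<'E'
from ov2 import *
s,M=st(); print(s['position']-.029*M[:,0], np.degrees(np.arcsin(M[0,0])))
view('scene','pics/e6.png',(220,110,460,310),3,off=-.029*M[:,0])
view('top','pics/e7.png',(230,140,430,310),4,off=-.029*M[:,0])
E
```

```text
t 25.65 pos [ 0.6695 -0.0167  0.0275] tx [ 0.616 -0.034 -0.787] ty [0.056 0.998 0.   ] yaw_y 86.78 F [-1.4 -0.5  1. ] w 1.004
q [ 0.4   0.65 -0.68  2.24  2.21  0.57 -0.65]
[ 0.65163583 -0.01571273  0.05027543] 38.03186502431225
t 25.7 pos [ 0.6695 -0.0167  0.0277] tx [ 0.616 -0.034 -0.787] ty [0.056 0.998 0.   ] yaw_y 86.79 F [0.6 0.3 0.4] w 1.002
q [ 0.4   0.65 -0.68  2.24  2.21  0.57 -0.65]
t 25.75 pos [ 0.6694 -0.0167  0.0278] tx [ 0.616 -0.034 -0.787] ty [0.056 0.998 0.   ] yaw_y 86.79 F [-0.3  0.  -0.2] w 1.001
q [ 0.4   0.65 -0.68  2.24  2.21  0.57 -0.65]
```

View pics/e6.png

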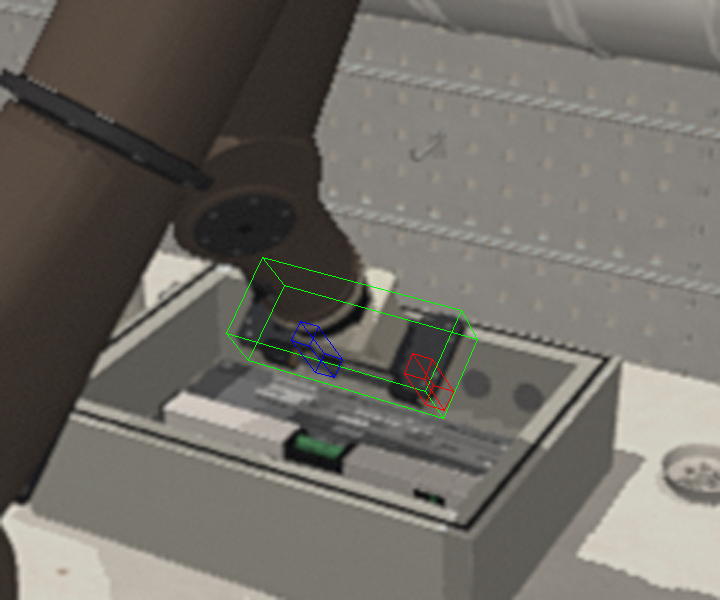

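View pics/e7.png

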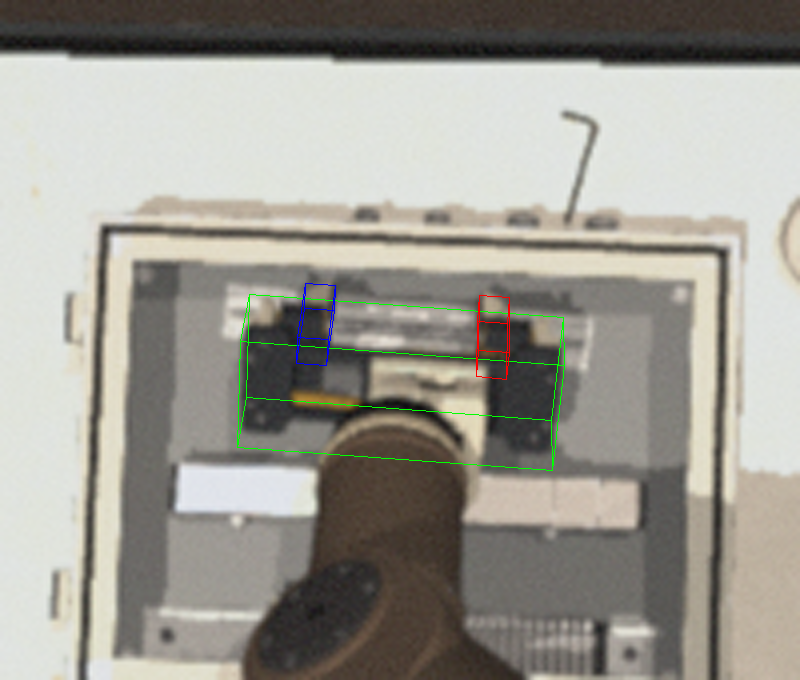

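Request:
servo_tool --plan '[[[0.5, 0, -0.6], [0, 0, 0]], [[1, -0.1, -1.2], [0, 0, 0]], [[1.4, -0.1, -1.7], [0, 0, 0]], [[1.8, -0.1, -2.2], [0, 0, 0]], [[1.9, -0.1, -2.4], [0, 0, 0]], [[1.9, -0.1, -2.4], [0, 0, 0]]]'

```text
clock: 26.35
position: [0.6883, -0.0176, 0.0032]
ee_rot: [0.026, 0.906, -0.052]
force: [-0.6, 0.6, 0.1]
width: 0.997
```

Request:
servo_tool --plan '[[[0.2, 0, -0.2], [0, 0, 0]], [[0.4, 0, -0.4], [0, 0, 0]], [[0.4, 0, -0.5], [0, 0, 0]], [[0.4, 0, -0.5], [0, 0, 0]]]'

```text
clock: 26.75
position: [0.6922, -0.0176, -0.002]
ee_rot: [0.026, 0.906, -0.052]
force: [0.9, -0.3, -0.3]
width: 1.0
```

```bash
python3 - <<'E'
from ov2 import *
s,M=st(); print(s['position']-.029*M[:,0], np.degrees(np.arcsin(M[0,0])))
view('top','pics/e8.png',(230,170,430,260),4,draw=False)
E
```

```text
t 26.75 pos [ 0.6922 -0.0176 -0.002 ] tx [ 0.616 -0.034 -0.787] ty [0.056 0.998 0.   ] yaw_y 86.79 F [ 0.9 -0.3 -0.3] w 1.0
q [ 0.39  0.73 -0.67  2.2   2.25  0.6  -0.65]
[ 0.67437527 -0.01660509  0.02082043] 38.00281982860157
t 26.8 pos [ 0.6922 -0.0176 -0.0019] tx [ 0.616 -0.034 -0.787] ty [0.056 0.998 0.   ] yaw_y 86.8 F [ 0.2 -0.2 -0.1] w 1.002
q [ 0.39  0.73 -0.67  2.2   2.25  0.6  -0.65]
```

View pics/e8.png

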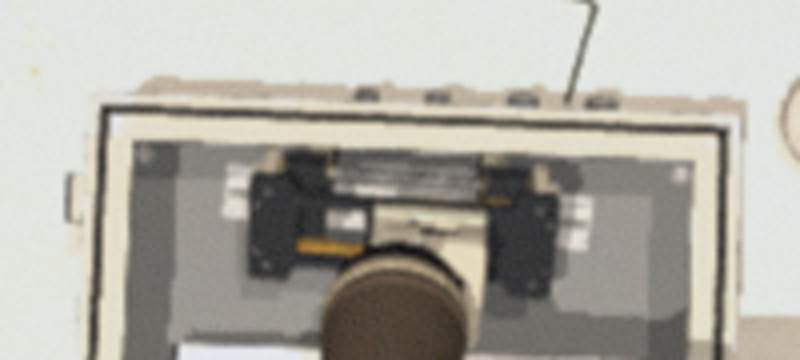

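Request:
servo_tool --plan '[[[0, 0, -0.1], [0, 0, 0]], [[0, 0, -0.2], [0, 0, 0]], [[0, 0, -0.25], [0, 0, 0]], [[0, 0, -0.25], [0, 0, 0]]]'

```text
clock: 27.2
position: [0.6925, -0.0176, -0.0038]
ee_rot: [0.025, 0.905, -0.052]
force: [-2.8, -1.2, 6.6]
width: 1.004
```

Request:
servo_tool --plan '[[[0, 0, 0.2], [0, 0, 0]], [[-0.4, 0, 0.2], [0, 0, 0]], [[-0.7, 0, 0.2], [0, 0, 0]], [[-1, 0, 0.2], [0, 0, 0]], [[-1.3, 0, 0.2], [0, 0, 0]], [[-1.6, 0, 0.2], [0, 0, 0]], [[-1.9, 0, 0.2], [0, 0, 0]], [[-2.2, 0, 0.2], [0, 0, 0]], [[-2.5, 0, 0.2], [0, 0, 0.4]], [[-2.8, 0, 0.2], [0, 0, 0.8]], [[-3.1, 0, 0.2], [0, 0, 1.2]], [[-3.2, 0, 0.2], [0, 0, 1.2]]]'

```text
clock: 28.4
position: [0.6603, -0.0178, -0.0017]
ee_rot: [0.016, 0.905, -0.032]
force: [1.6, -0.4, 1.6]
width: 1.003
```

```bash
python3 - <<'E'
from ov2 import *
s,M=st(); print(s['position']-.027*M[:,0], np.degrees(np.arcsin(M[0,0])))
view('top','pics/f1.png',(230,170,430,280),4,draw=False)
E
```

```text
t 28.4 pos [ 0.6603 -0.0178 -0.0017] tx [ 0.617 -0.021 -0.786] ty [0.035 0.999 0.   ] yaw_y 88.02 F [ 1.6 -0.4  1.6] w 1.003
q [ 0.43  0.73 -0.71  2.27  2.32  0.64 -0.7 ]
[ 0.64363508 -0.01720267  0.01949462] 38.121875897782395
t 28.45 pos [ 0.6603 -0.0178 -0.0018] tx [ 0.617 -0.022 -0.786] ty [0.035 0.999 0.   ] yaw_y 88.0 F [1.  0.9 1.6] w 0.998
q [ 0.43  0.73 -0.71  2.27  2.32  0.64 -0.7 ]
```

View pics/f1.png

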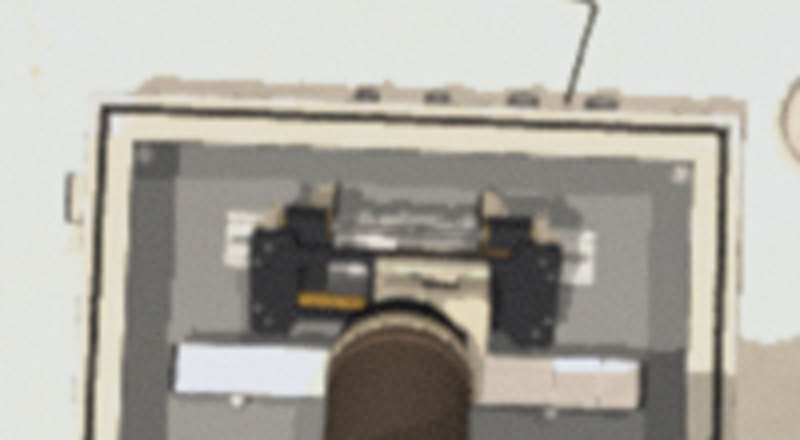

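Request:
servo_tool --plan '[[[-0.16, 0, -0.1], [0.15, 4, 0]], [[-0.32, 0, -0.2], [0.3, 8, 0]], [[-0.45, 0, -0.28], [0.45, 12, 0]], [[-0.6, 0, -0.36], [0.6, 16, 0]], [[-0.8, 0, -0.45], [0.7, 20, 0]], [[-0.96, 0, -0.55], [0.8, 23, 0]], [[-0.96, 0, -0.7], [0.8, 23, 0]], [[-0.96, 0, -0.75], [0.8, 23, 0]], [[-0.96, 0, -0.75], [0.8, 23, 0]]]'

```text
clock: 29.35
position: [0.6511, -0.0178, -0.0095]
ee_rot: [0.025, 1.307, -0.03]
force: [-0.1, -0.4, 0.1]
width: 1.001
```

```bash
python3 - <<'E'
from ov2 import *
s,M=st(); print(s['position']-.027*M[:,0], np.degrees(np.arcsin(M[0,0])))
view('top','pics/f2.png',(230,170,430,280),4,draw=False)
view('scene','pics/f3.png',(220,110,460,310),3,off=-.027*M[:,0])
E
```

```text
t 29.35 pos [ 0.6511 -0.0178 -0.0095] tx [ 0.26  -0.008 -0.965] ty [0.036 0.999 0.002] yaw_y 87.91 F [-0.1 -0.4  0.1] w 1.001
q [ 0.32  0.67 -0.55  1.94  0.85  0.49  0.71]
[ 0.64404739 -0.01758519  0.0165988 ] 15.095737270773679
t 29.4 pos [ 0.6506 -0.0182 -0.0098] tx [ 0.261 -0.009 -0.965] ty [0.036 0.999 0.001] yaw_y 87.91 F [-0.2  0.6 -0.2] w 0.999
q [ 0.32  0.67 -0.55  1.94  0.86  0.49  0.7 ]
t 29.45 pos [ 0.6501 -0.0183 -0.0099] tx [ 0.261 -0.01  -0.965] ty [ 0.036  0.999 -0.   ] yaw_y 87.94 F [ 0.2  0.6 -0.4] w 0.998
q [ 0.32  0.67 -0.55  1.94  0.86  0.49  0.7 ]
```

View pics/f2.png

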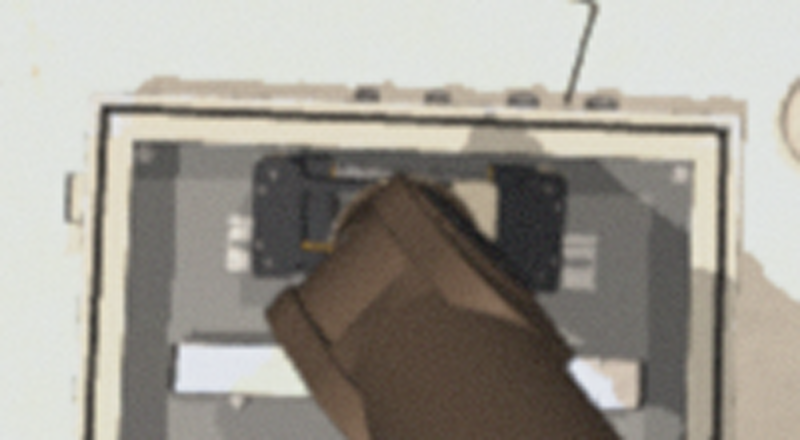

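View pics/f3.png

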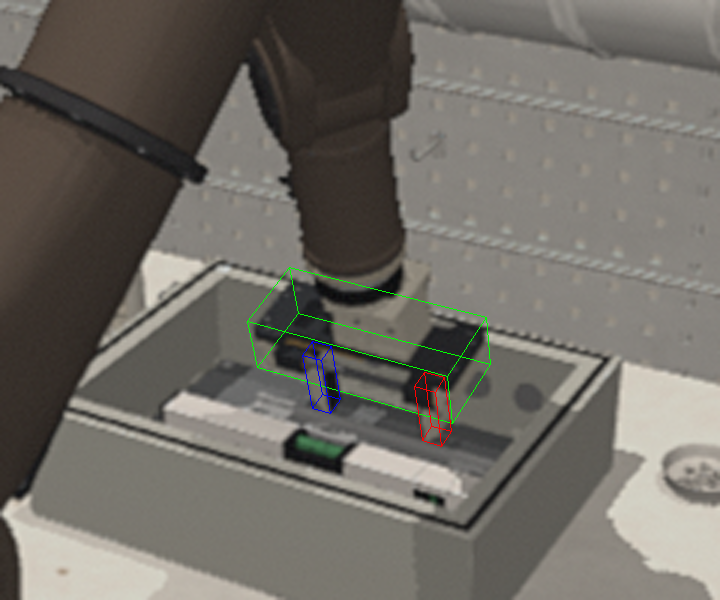

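Request:
servo_tool --plan '[[[-0.3, 0, 0], [0, 0, 0]], [[-0.7, 0, 0], [0, 0, 0.1]], [[-1.1, 0, 0], [0, 0, 0.2]], [[-1.5, 0, 0], [0, 0, 0.3]], [[-1.9, 0, 0], [0, 0, 0.4]], [[-2.3, 0, 0], [0, 0, 0.5]], [[-2.7, 0, 0], [0, 0, 0.6]], [[-3.1, 0, 0], [0, 0, 0.7]], [[-3.5, 0, 0], [0, 0, 0.8]], [[-3.9, 0, 0], [0, 0, 0.9]], [[-4.3, 0, 0], [0, 0, 1]], [[-4.5, 0, 0], [0, 0, 1]]]'

```text
clock: 30.65
position: [0.6047, -0.0183, -0.0099]
ee_rot: [0.012, 1.307, -0.016]
force: [0.5, -0.2, 0.1]
width: 0.998
```

```bash
python3 - <<'E'
from ov2 import *
s,M=st(); print(s['position']-.027*M[:,0], np.degrees(np.arcsin(M[0,0])))
view('top','pics/g1.png',(230,190,430,290),4,draw=False)
view('scene','pics/g2.png',(220,110,460,310),3,draw=False)
E
```

```text
t 30.65 pos [ 0.6047 -0.0183 -0.0099] tx [ 0.261 -0.005 -0.965] ty [ 0.018  1.    -0.   ] yaw_y 88.95 F [ 0.5 -0.2  0.1] w 0.998
q [ 0.32  0.61 -0.53  2.05  0.9   0.42  0.65]
[ 0.59766634 -0.01821122  0.01615722] 15.109424262781388
t 30.7 pos [ 0.6045 -0.0184 -0.0099] tx [ 0.261 -0.005 -0.965] ty [ 0.018  1.    -0.   ] yaw_y 88.95 F [ 0.8  0.1 -0. ] w 1.0
q [ 0.32  0.61 -0.53  2.05  0.9   0.42  0.65]
t 30.75 pos [ 0.6047 -0.0184 -0.0099] tx [ 0.26  -0.005 -0.965] ty [ 0.018  1.    -0.   ] yaw_y 88.95 F [0.2 0.5 0.3] w 1.0
q [ 0.32  0.61 -0.53  2.05  0.9   0.42  0.65]
```

View pics/g1.png

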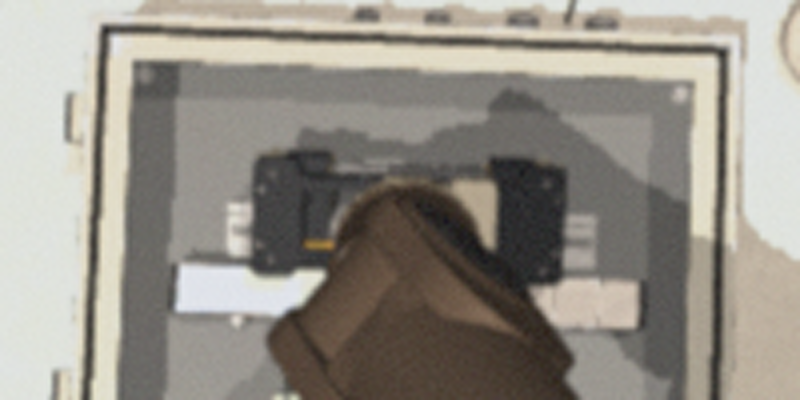

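View pics/g2.png

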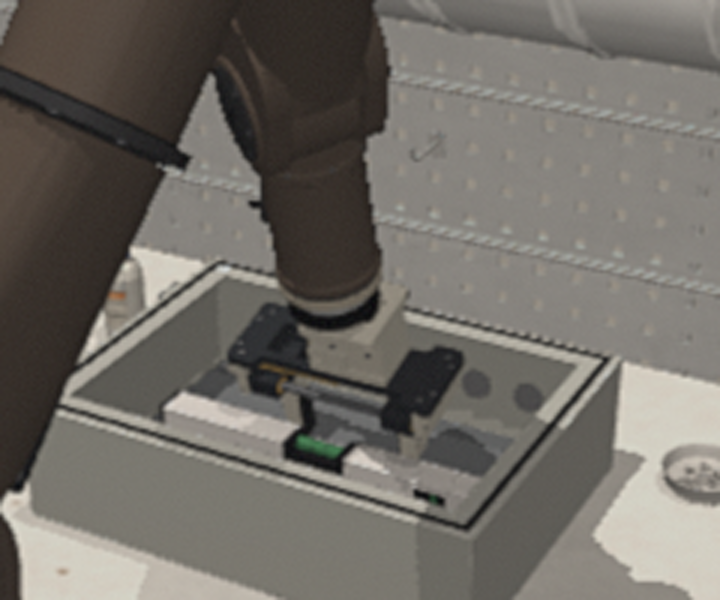

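Request:
servo_tool --plan '[[[-0.2, 0, 0], [0, 0, 0]], [[-0.4, 0, 0], [0, 0, 0]], [[-0.6, 0, 0], [0, 0, 0]], [[-0.7, 0, 0], [0, 0, 0]], [[-0.7, 0, 0], [0, 0, 0]]]'

```text
clock: 31.25
position: [0.5976, -0.0183, -0.0099]
ee_rot: [0.011, 1.307, -0.016]
force: [-0.6, 0.7, 0.8]
width: 1.0
```

Request:
servo_tool --plan '[[[-0.1, 0, 0], [0, 0, 0]], [[-0.2, 0, 0], [0, 0, 0]], [[-0.2, 0, 0], [0, 0, 0]]]'

```text
clock: 31.55
position: [0.5965, -0.0184, -0.0095]
ee_rot: [0.012, 1.306, -0.016]
force: [4.6, -0.4, 0.2]
width: 1.002
```

```bash
python3 - <<'E'
from ov2 import *
s,M=st(); print(s['position']-.027*M[:,0],s['ft_torque'])
E
```

```text
t 31.55 pos [ 0.5965 -0.0184 -0.0095] tx [ 0.262 -0.005 -0.965] ty [ 0.019  1.    -0.   ] yaw_y 88.94 F [ 4.6 -0.4  0.2] w 1.002
q [ 0.31  0.6  -0.52  2.07  0.91  0.4   0.64]
[ 0.58945016 -0.01823753  0.01658579] [-0.03117083 -0.68523132 -0.13425239]
```

Request:
servo_tool --plan '[[[-0.1, 0, 0], [0, 0, 0]], [[-0.15, 0, 0], [0, 0, 0]], [[-0.15, 0, 0], [0, 0, 0]]]'

```text
clock: 31.85
position: [0.5965, -0.0184, -0.0088]
ee_rot: [0.012, 1.303, -0.016]
force: [6.4, -1.2, 0.3]
width: 1.003
```

```bash
python3 - <<'E'
from ov2 import *
s,M=st(); print(s['position']-.027*M[:,0],s['ft_torque'])
E
```

```text
t 31.85 pos [ 0.5965 -0.0184 -0.0088] tx [ 0.264 -0.005 -0.964] ty [0.019 1.    0.   ] yaw_y 88.93 F [ 6.4 -1.2  0.3] w 1.003
q [ 0.31  0.6  -0.52  2.08  0.91  0.4   0.64]
[ 0.58938836 -0.01825516  0.01728555] [-0.22625111 -1.04239894 -0.11931585]
```

Request:
servo_tool --plan '[[[0.3, 0, 0], [0, 0, 0]], [[0.7, 0, 0], [0, 0, 0]], [[1, 0, 0.2], [0, 0, 0]], [[1, 0, 1.5], [0, 0, 0]], [[1, 0, 4], [0, 0, 0]], [[1, 0, 7.5], [0, 0, 0]], [[1, 0, 11], [0, 0, 0]], [[0, 0, 14.5], [0, 0, 0]], [[-3, 0, 17], [0, 0, 0]], [[-7, 0, 19], [0, 0, 0]], [[-11, 0, 20], [0, 0, 0]], [[-15, 0, 20], [0, 0, 0]]]'

```text
clock: 33.05
position: [0.4456, -0.0177, 0.1918]
ee_rot: [0.011, 1.303, -0.015]
force: [-1.0, 0.6, 1.3]
width: 0.999
```

```bash
python3 - <<'E'
from ov2 import *
view('top','pics/h1.png',(260,200,410,310),5.2,draw=False)
view('scene','pics/h2.png',(220,160,460,340),3.2,draw=False)
E
```

```text
t 33.1 pos [ 0.4382 -0.0184  0.1893] tx [ 0.258 -0.009 -0.966] ty [ 0.018  1.    -0.004] yaw_y 88.97 F [-7.7  1.1 -4.2] w 1.002
q [ 0.93  0.07 -1.05  2.17  0.15  0.68  1.34]
t 33.15 pos [ 0.4411 -0.0195  0.19  ] tx [ 0.26  -0.01  -0.966] ty [ 0.021  1.    -0.005] yaw_y 88.83 F [ 0.8 -1.   0.6] w 0.999
q [ 0.93  0.07 -1.04  2.17  0.16  0.68  1.33]
```

View pics/h1.png

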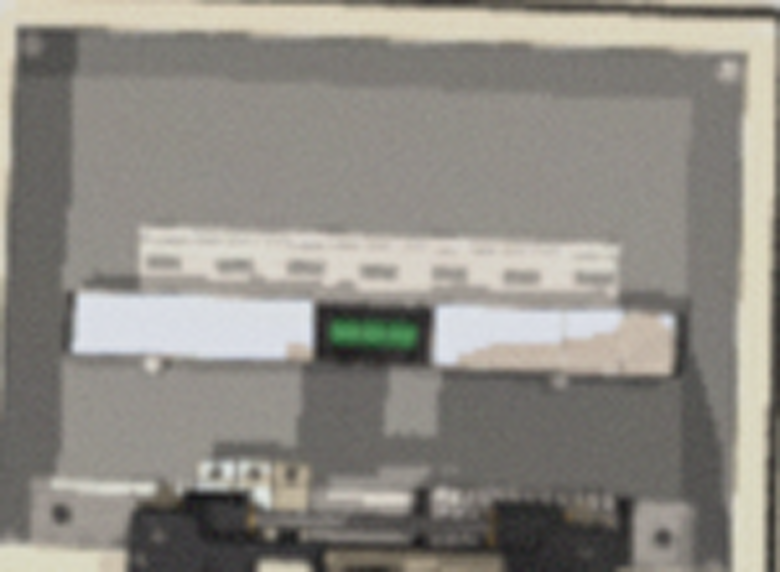

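View pics/h2.png

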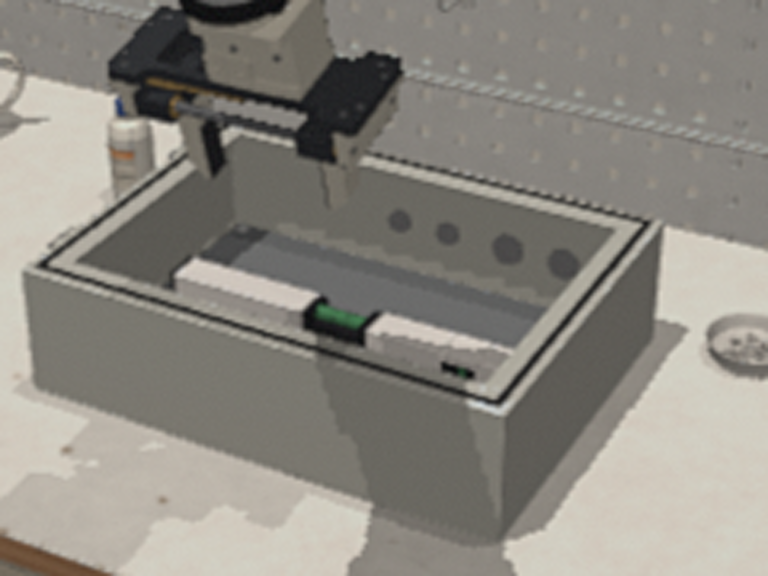

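```bash
python3 - <<'E'
from ov2 import *
fr=[]
for i in range(4):
    p=arm.get_image('top'); fr.append(p['frame'].astype(float))
g=np.mean(fr,0).mean(2)
def edge(col,z,r0,r1,sign):
    v=g[:,int(col)-1:int(col)+2].mean(1); d=np.gradient(v)*sign; r=np.arange(r0,r1); k=r[np.argmax(d[r0:r1])]
    a,b,c=d[k-1],d[k],d[k+1]; s=0.5*(a-c)/(a-2*b+c+1e-9); return px2w(p,(col,k+s),z)
w=lambda u,v:((u+.5)/5.2-.5+260,(v+.5)/5.2-.5+200)
def line(cols,z,f0,f1,sign,n):
    P=[]
    for c in cols:
        m=(f0(c)+f1(c))/2; P.append(edge(c,z,int(f0(c)),int(f1(c))+1,sign)[:2])
    P=np.array(P); k=np.polyfit(P[:,1],P[:,0],1); res=P[:,0]-np.polyval(k,P[:,1]); ok=abs(res)<.002
    k=np.polyfit(P[ok,1],P[ok,0],1); print(n,'yaw',np.degrees(np.arctan(-k[0])) ,'x at y=.09,-.017,-.11:',np.round(np.polyval(k,[.09,-.017,-.11]),4),ok.sum(),len(ok)); return k
rc=np.arange(289,378,2)
row=lambda v0,v1,u0,u1:(lambda c:(v0+(v1-v0)*((c+.5-260)*5.2-u0)/(u1-u0))/5.2+200-.5)
f=row(228,245,140,620); line(rc,.0195,lambda c:f(c)-3,lambda c:f(c)+3,1,'rail far edge')
lc=np.r_[np.arange(278,318,2),np.arange(346,386,2)]
f=row(292,315,75,675); line(lc,.058,lambda c:f(c)-3,lambda c:f(c)+3,1,'level far top')
f2=row(355,375,72,672); line(lc,.058,lambda c:f2(c)-3,lambda c:f2(c)+3,-1,'level near top')
for q in ('rail','level','duct_tape','cleaner_bottle','screw_dish'):
    r=arm.search_frame(p,q); print(q,[(np.round(d['at'],1),round(d['score'],2)) for d in r[:1]])
cv2.imwrite('pics/h3.png',cv2.resize(np.mean(fr,0)[235:280,270:400].astype(np.uint8),None,fx=6,fy=6,interpolation=cv2.INTER_CUBIC))
E
```

```text
rail far edge yaw -1.2021312506676463 x at y=.09,-.017,-.11: [0.5806 0.5784 0.5764] 45 45
level far top yaw -1.099374551417246 x at y=.09,-.017,-.11: [0.5449 0.5428 0.541 ] 40 40
level near top yaw -1.3253037418221987 x at y=.09,-.017,-.11: [0.5157 0.5132 0.511 ] 40 40
rail [(array([331.3, 250.4]), 0.72)]
level [(array([332.7, 262.9]), 0.69)]
duct_tape [(array([161.5, 285. ]), 0.87)]
cleaner_bottle [(array([214.4, 194.4]), 0.73)]
screw_dish [(array([437.8, 203.4]), 0.69)]
```

View pics/h3.png

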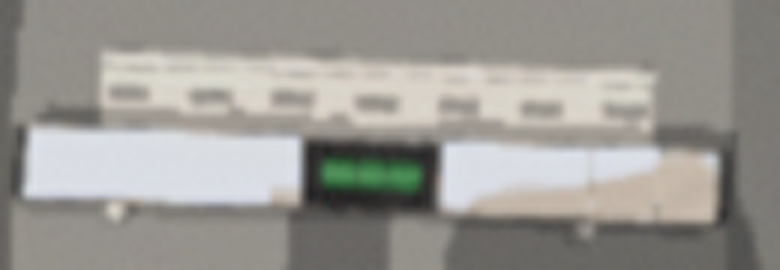

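```bash
python3 -c "
from h import *
st(); print(arm.sign_off())"
```

```text
t 33.6 pos [ 0.447  -0.0177  0.1911] tx [ 0.264 -0.003 -0.965] ty [0.018 1.    0.001] yaw_y 88.99 F [-0.5 -0.3 -0.2] w 0.998
q [ 0.92  0.08 -1.04  2.16  0.17  0.68  1.33]
the job is handed in; nothing more can be done
None
```

The level now stands on the plate touching both studs, and the rail lies flat and tight along its other flank. I handed the job in at about 33.6 s; it reported no verdict.

**How it went**
- **Level:** I gripped it at its middle, set it down about 10 mm beyond the studs and slid it until both touched. The turning moment about the vertical fell to nearly zero, which means equal pressure on the two studs. After letting go I nudged it once more with about 6 N, low on the flank.
- **Rail:** I got behind it with the fingers open and the tool leaning 38° towards the far wall. Once it was clear of the flange I reduced the lean to 15°, then pushed it against the level with about 6 N and let go.

**Last checks (top camera)**
- **Rail against level:** the rail's far edge lies 35.4 to 35.7 mm from the level's far flank between the stud positions, against a rail width of 35 mm. That leaves a gap of about 0.5 mm, parallel within about 0.1°.
- **Level against studs:** its near flank lies about 4 mm from both stud axes as measured at the start, which is the stud radius.
- **Other things:** tape, bottle and dish showed within about 2 pixels (about 5 mm) of where they were found at the start.

**What went wrong or disagreed**
- **Tool point:** the reported point lay about 27 mm beyond the real fingertips along the tool. My first grasp therefore closed on air above the level. I corrected for this in every later move and confirmed it by touching the plate.
- **Joint limits:** my first leaning approach ran joints 6 and 7 to the ends of their ranges and stopped there. I turned the tool half a turn and tried again. I could not tell whether the limits were only reached or slightly passed.
- **Edge lines:** the lines fitted to the level's two upper edges differ by 0.2° in direction, so its angle is only known to about that.

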